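# Swap the wrong cam bearing cap and check the bore with the mandrel

## Task

One of the three bearing caps on the leaning cylinder head does not belong to it: take it out and leave it in the stock tray, and fit the spare that matches the other two in its place, sitting fully home in its register. Then slide the checking mandrel endwise through all three bearings, from either end, until its flange comes up against the head, and leave it there with all three caps still home. Use the mandrel without forcing it, and leave the other spare and the things standing around where they are.

Things in the scene. Friction and masses are not known exactly. Their poses are not given: they have to be found in the camera images.
- head: Bare aluminium cylinder head of a small twin, 132 mm across (x), 154 mm long (y), held fast in a blue stand, its top leaning 30 degrees from vertical towards the robot. Origin on the cam axis at the middle bearing, 135 mm above the bench; y along the cam axis (level), z out of the head, square to the cap seats. Ends at y = +-77 mm, open for a bar; valve springs lie below z = -10 mm.
- bearing_1 (a point): Bearing tower at y = -60 mm of the head, 34 mm thick along y: half bore of 33 mm diameter and, beside it, two flat seats for a cap's feet. Point on the cam axis, level with the seats; axes as the head's. The seats lie in a shallow register (8 mm shoulders at the feet's ends, 6 mm ribs before and behind the feet), 1 mm play all round the cap. The outer towers end flush with the head's ends.
- bearing_2 (a point): The same at y = 0, the middle bearing.
- bearing_3 (a point): The same at y = +60 mm.
- stand: The blue holding stand, fixed. Origin on the bench below head's origin, z up, yaw as the head's. Its uprights outside the head's two ends (y = 78 to 88 mm, pivot caps to 96 mm) reach at most 100 mm above the bench.
- cap_a_mid (a point): A right cam bearing cap fitted in one of the bearings, loose, unbolted, aluminium, 0.16 kg. 84 mm long (its x), 26 mm thick (y), 46 mm high (z): two feet 18 mm high with round bolt bosses to 20 mm, a middle hump 42 mm wide along x, round-edged, and a 33 mm half bore below. Point: its middle, 23 mm above its underside; fitted, its axes lie along the head's, this point at z = 23 mm of the head.
- cap_b_mid (a point): The other right cap fitted in the head, same as cap_a.
- odd_cap_mid (a point): The wrong cap, from another engine, fitted in any of the three bearings; same metal, 0.16 kg, same 84 x 26 x 46 mm and axes, but the hump is only 26 mm wide along x with square edges, the feet are plain and 15 mm high, and the half bore is 23 mm, too small for the mandrel. Point: its middle, 23 mm above its underside.
- spare_cap_mid (a point): Spare in the stock tray, the same in all measures as the right caps (42 mm hump, bolt bosses, 33 mm half bore), about 0.16 kg. Stands on its feet on the tray's floor, on either side of the tray. Point: its middle, 23 mm above its underside, z up.
- spare_odd_mid (a point): The other spare in the stock tray, of the same foreign pattern as the wrong cap (26 mm hump). Stands on its feet. Point: its middle, 23 mm above its underside.
- tray: Low dark steel stock tray fixed to the bench, 180 mm (x) by 200 mm (y), walls 16 mm high and 4 mm thick, floor 4 mm thick. Origin under its centre on the bench, z up. The two spares stand about 60 mm to either side of its centre along y; the middle is free.
- mandrel_mid (a point): Checking mandrel, a straight steel tube 166 mm long, 0.35 kg, lying level in two V-blocks. Axis = its y, nose at +y (it may roll). Shank 30 mm in diameter, 160 mm long, its last 3 mm chamfered to 25 mm; at the tail a flange 44 mm in diameter, 6 mm thick, flat behind. Point: middle of the shank, nose 80 mm to +y, flange's front 80 mm to -y. Flange home, it is 3 mm from the head's origin.
- vblocks: Two dark steel V-blocks fixed to the bench, 24 mm thick (along y), 52 mm wide, about 45 mm high, centred 15 mm to -y and 45 mm to +y of this origin. They hold the mandrel's shank, axis 45 mm above the bench; the tail half of the shank stands free. Origin on the bench, under about the middle of the shank, z up.
- oil_bottle_mid (a point): Grey oil bottle, a bystander, 68 mm in diameter, 170 mm tall. Point at its middle.
- grease_tin_mid (a point): Steel grease tin, a bystander, 72 mm in diameter, 60 mm tall. Point at its middle.
- wrench: Steel wrench lying on the bench before the head, a bystander, 190 mm long along its x, about 10 mm thick.
Things that resemble listed ones, but are neither listed nor needed, are in the scene too. Leave any brown look-alike of the part that bears odd_cap_mid alone. Leave any turquoise look-alike of the part that bears cap_b_mid alone.

How it is judged (in metres and radians):
On the way, in this order (a step that is already met when the one before it is completed fails the run):
1. the wrong cap is out of its bearing (distance of odd_cap_mid from where it was at the start of the episode above 0.06 m), for 0.2 s.
2. the matching spare sits home in the freed bearing (x of spare_cap_mid in the frame of head between -0.004 and 0.004 m and z of spare_cap_mid in the frame of head between 0.0205 and 0.0255 m and angle between the z axis of spare_cap_mid and the z axis of head, either way round below 0.06 rad and angle between the x axis of spare_cap_mid and the x axis of head, either way round below 0.12 rad and (y of spare_cap_mid in the frame of head between -0.064 and -0.056 m or y of spare_cap_mid in the frame of head between -0.004 and 0.004 m or y of spare_cap_mid in the frame of head between 0.056 and 0.064 m)), for 0.2 s.
3. the mandrel is through all three bearings, flange up to the head (x of mandrel_mid in the frame of head between -0.004 and 0.004 m and z of mandrel_mid in the frame of head between -0.004 and 0.004 m and y of mandrel_mid in the frame of head between -0.004 and 0.004 m and angle between the y axis of mandrel_mid and the y axis of head, either way round below 0.05 rad), for 0.2 s.
At the end, for the whole second after the job is handed in: The three right caps sit in the three bearings (4 mm sideways, 2.5 mm off the seat, 0.06 rad); the mandrel lies in the bores within 4 mm and 0.05 rad, mid-shank within 4 mm of the head's middle (flange about 7 mm or less from its end); both foreign caps are in the tray (all of step 2 and all of step 3 and x of cap_a_mid in the frame of head between -0.004 and 0.004 m and z of cap_a_mid in the frame of head between 0.0205 and 0.0255 m and angle between the z axis of each of cap_a_mid, cap_b_mid and the z axis of head, either way round below 0.06 rad and angle between the x axis of each of cap_a_mid, cap_b_mid and the x axis of head, either way round below 0.12 rad and (y of cap_a_mid in the frame of head between -0.064 and -0.056 m or y of cap_a_mid in the frame of head between -0.004 and 0.004 m or y of cap_a_mid in the frame of head between 0.056 and 0.064 m) and x of cap_b_mid in the frame of head between -0.004 and 0.004 m and z of cap_b_mid in the frame of head between 0.0205 and 0.0255 m and (y of cap_b_mid in the frame of head between -0.064 and -0.056 m or y of cap_b_mid in the frame of head between -0.004 and 0.004 m or y of cap_b_mid in the frame of head between 0.056 and 0.064 m) and x of odd_cap_mid in the frame of tray between -0.08 and 0.08 m and y of odd_cap_mid in the frame of tray between -0.09 and 0.09 m and z of odd_cap_mid in the frame of tray between 0.005 and 0.06 m and x of spare_odd_mid in the frame of tray between -0.08 and 0.08 m and y of spare_odd_mid in the frame of tray between -0.09 and 0.09 m and z of spare_odd_mid in the frame of tray between 0.005 and 0.06 m); the robot touches nothing.
It fails at once if a bystander (bottle, tin, wrench) is moved more than 30 mm (distance of any of oil_bottle_mid, grease_tin_mid, wrench from where it was at the start of the episode above 0.03 m).
It fails at once if the other spare is moved more than 30 mm (distance of spare_odd_mid from where it was at the start of the episode above 0.03 m).
It fails at once if the mandrel is forced (more than 50 N against the head) (contact force between mandrel and head above 50 N).
It also fails if it takes over 72 s, if anything falls off the work surface, if the arm or the gripper's body presses on something with over 40 N, if the wrist force passes 120 N, or if a joint passes its speed limit or range.

## Robot

A 6-joint arm with a two-finger parallel gripper is mounted at the origin on the work surface. World frame = base frame: x ahead of the robot, y to its left, z up, the work surface at z = 0. Lengths are in m, angles in degrees, forces in N, time in s.
With the tool pointing down it reaches from about 0.325 to 0.9 m from the base axis. Payload 6.1 kg.
Tool frame: the origin (TCP) lies at the very end of the fingers, on their centre line; the grasp point (between the pads) lies 19 mm behind it (robot.hold_point_z is the distance from the TCP to the grasp point, in m); z points along the fingers, y is the line along which they close (so a half turn about z gives the same grasp; the last joint's range is limited). The gripper opens to 85 mm and grips with 20 to 120 N. Pads are 22 mm wide; open, the fingers measure 114 mm over their backs; the gripper's body (76 mm by 85 mm) begins 54 mm behind the grasp point. The pads swing forward as they close: fully open they stand 13 mm farther back than shut.
Start: joints at [-75.006, 12.628, 87.462, -0, 79.91, -7.225], TCP at [0.236, -0.579, 0.231] pointing down, gripper open.
Joint ranges: [-170.65, 170.65], [-52.31, 119.04], [5.05, 147.46], [-71.25, 251.25], [11.57, 151.72], [-153.62, 153.62]. Speed limits (degrees/s): [147.25, 147.25, 172.46, 180, 180, 180].

## Interface

Orientations are given as [roll, pitch, yaw] about the fixed x, y, z axes, in that order (R = Rz(yaw) Ry(pitch) Rx(roll)).
In Python, from cell import status, eyes, robot gives the robot as it stands. The module is installed in compiled form; this text tells all that it offers.
- The arm moves only by the tool step_arm, never from a script. Its argument "steps" is a list of rows, each an object of numbers: "dx", "dy", "dz": the shift along the tool's x, y, z in cm; "wx", "wy", "wz": the turn, a rotation vector about the tool's x, y, z in degrees. In form: [{"dx": .., "dy": .., "dz": .., "wx": .., "wy": .., "wz": ..}, ...]. A call has exactly 10 rows; each row is the pose to reach, as a shift and turn from the pose commanded when the call began, along the tool's axes at that moment; what a row does not reach only later rows make up. A row lasts 1/8 s, in which the tool goes at most 62.5 mm and 10.7 degrees, less where a joint would pass 70% of its speed; a pose out of reach is approached as far as the arm can. A call with a gripper value outside its range is refused whole. "hand" is the finger opening in cm, from 0 to 8.54, set as the call begins (left out, the last holds). The fingers move at their own pace and stop on an object; "squeeze" is the grip in N (left out, the last holds). Time passes only in rows, so rows that repeat a pose let the fingers close, or fill a call up. It gives the time, the measured TCP pose, the force, the opening and the grip force at its end, in the units of the state.
- status.get_obs(): the state, without advancing time (a new reading comes with each control period).
- eyes.read_camera(name): name is "side" or "top" or "wrist"; returns a dict with "pixels" (384x512x3 uint8, blue, green, red), "z_map" (384x512 float32, m along the optical axis (not along the pixel's ray), 0 where there is no reading), "K" (3x3 intrinsics, pixels), "k1" (the pictures are not rectified: a ray, as slopes to the right and down, at radius r is drawn at 1 + k1 r^2 times it, then the intrinsics apply), "R" (3x3) and "t" (3): a world point X has camera coordinates R X + t. Camera axes: x right, y down, z forward; pixel columns grow to the right and rows downward; lengths in m; the calibration is good to about 2 mm. A picture is of the moment at which its call begins.
- robot.job_done(): hands the job in; it is judged then, once.
The state is a dict: "clock": time; "q": joint angles; "qvel": joint speeds; "joint_torque": joint torques, N m; "tcp_pos": TCP position; "ee_rot": TCP orientation; "wrist_force": force on the tool from outside, world axes, zero at the start; "wrist_torque": the same for the moment, N m; "gripper_width": opening from 0.0 (shut) to 1.0 (fully open); "grasp_force": force on a finger pad.
Only numpy, scipy, OpenCV 4.12 (cv2) and the standard library are available. Lean on these libraries where they do the work, as an engineer would, in place of code of your own. Each camera call takes 0.05 s, during which the arm holds its last target. There are 200 camera calls.

## Working session

There is one attempt and no reset: what is moved stays moved. The work goes in short steps, Python scripts to look and compute and a tool call to move; the robot and the scene stay as the last step left them, time stands still between calls to the robot, and variables do not carry over. Pictures are saved under pics/ and viewed, at most 10 in all, crops included, and the job is handed in when it is done.

Besides the shell and the picture viewer there is one more tool, called as name(argument=value, ...), one argument or row to a line, values as JSON. step_arm: Moves the arm, as the interface text tells. Its arguments: {"type":"object","properties":{"steps":{"type":"array","items":{"type":"object","properties":{"dx":{"type":"number"},"dy":{"type":"number"},"dz":{"type":"number"},"wx":{"type":"number"},"wy":{"type":"number"},"wz":{"type":"number"}}}},"hand":{"type":"number"},"squeeze":{"type":"number"}},"required":["steps"]}

```bash
mkdir -p pics
cat > h.py <<'E'
import numpy as np, cv2
from cell import status, eyes, robot
def cam(n):
    c=eyes.read_camera(n); np.savez('%s.npz'%n,**c); return c
def ld(n): return dict(np.load('%s.npz'%n))
def pts(c):
    "world point of every pixel (nan where no depth)"
    H,W=c['z_map'].shape; u,v=np.meshgrid(np.arange(W),np.arange(H))
    k=float(c['k1']); d=np.array([k,0,0,0,0])
    p=cv2.undistortPoints(np.stack([u,v],-1).reshape(-1,1,2).astype(float),c['K'],d).reshape(H,W,2)
    z=c['z_map'].astype(float).copy(); z[z==0]=np.nan
    X=np.stack([p[...,0]*z,p[...,1]*z,z],-1)
    return (X-c['t'])@c['R']
def proj(c,P):
    P=np.atleast_2d(P).astype(float)
    return cv2.projectPoints(P,cv2.Rodrigues(c['R'])[0],c['t'].reshape(3,1),c['K'],np.array([float(c['k1']),0,0,0]))[0].reshape(-1,2)
E
python3 - <<'E'
from h import *
for n in ['top','side','wrist']:
    c=cam(n); cv2.imwrite(f'pics/{n}0.png',c['pixels']); print(n,c['K'][0,0],c['k1'],-c['R'].T@c['t'],c['R'][2])
o=status.get_obs(); print(o)
E
```

```text
top 416.70953915673323 -0.005808896891061417 [0.42494807 0.02792163 1.41163692] [ 0.13490936  0.00761322 -0.9908287 ]
side 397.7948522752549 -0.12786296593758112 [0.12917827 0.57223577 0.78609804] [ 0.46756987 -0.55114457 -0.69109918]
wrist 327.27595583359374 -0.05679345624923976 [ 0.30114914 -0.55125264  0.37259512] [-0.25817677 -0.10380408 -0.9605048 ]
{'clock': 0.15, 'q': array([-7.50052665e+01,  1.26669648e+01,  8.75124242e+01,  2.04669423e-03,
        7.99120538e+01, -7.22471122e+00]), 'qvel': array([ 0.03031505, -0.12588063, -0.19485881, -0.05403195, -0.05492606,
        0.01740304]), 'joint_torque': array([ 4.44266216e-04, -4.97485077e+01, -3.89905679e+01, -1.57541513e-04,
        7.18804906e-03,  5.44437421e-05]), 'tcp_pos': array([ 0.23622934, -0.57810748,  0.23041197]), 'ee_rot': array([-1.79909537e+02, -1.34984251e-02,  2.22190740e+01]), 'wrist_force': array([-0.48826339,  0.31267619, -0.99414238]), 'wrist_torque': array([ 0.0117807 ,  0.0403627 , -0.06180556]), 'grasp_force': 0.0, 'gripper_width': 0.9959808194524344}
```

View pics/top0.png

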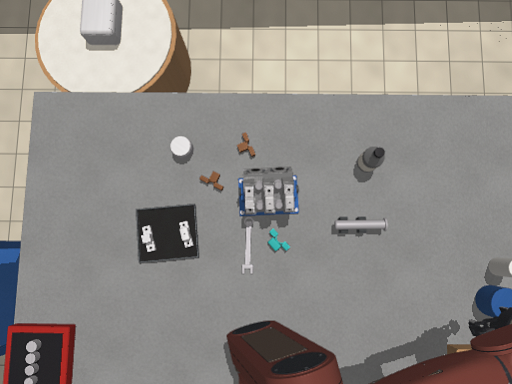

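View pics/side0.png

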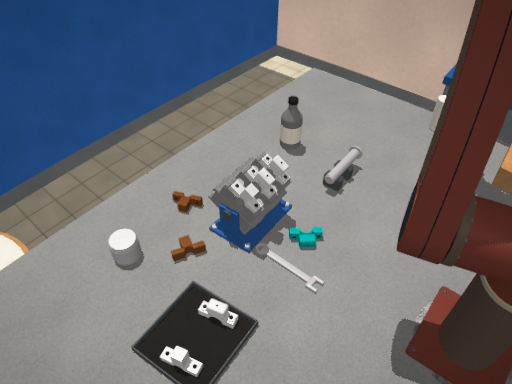

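Run:
```python
from h import *
t=ld('top');s=ld('side')
def crop(c,x,y,w,h): return cv2.resize(c['pixels'][y:y+h,x:x+w],(400,300),interpolation=cv2.INTER_CUBIC)
im=np.vstack([np.hstack([crop(t,228,165,80,60),crop(t,126,200,88,66)]),np.hstack([crop(s,205,145,100,75),crop(s,140,285,120,90)])])
cv2.imwrite('pics/c1.png',im)
P=pts(t);I=t['pixels'].astype(int)
def rep(n,m):
    cs,_=cv2.findContours(m.astype(np.uint8),cv2.RETR_EXTERNAL,cv2.CHAIN_APPROX_NONE)
    for c in sorted(cs,key=cv2.contourArea)[::-1][:4]:
        if cv2.contourArea(c)<40: continue
        mm=np.zeros(m.shape,np.uint8);cv2.drawContours(mm,[c],-1,1,-1)
        Q=P[(mm>0)&m];Q=Q[~np.isnan(Q[:,0])]
        r=cv2.minAreaRect((Q[:,:2]*1000).astype(np.float32))
        print(n,cv2.boundingRect(c),len(Q),np.median(Q,0).round(4),'zmax',Q[:,2].max().round(3),'rect',np.round(r[0]),np.round(r[1]),round(r[2],1))
b,g,r=I[...,0],I[...,1],I[...,2]
Z=P[...,2]; reg=np.zeros(Z.shape,bool);reg[100:320,100:400]=1
rep('blue',reg&(b>r+50)&(b>g+25))
rep('dark',reg&(I.max(-1)<45))
rep('bright',reg&(I.min(-1)>170))
rep('tall',reg&(Z>0.03))
```

```text
blue (238, 182, 6, 29) 95 [0.571  0.1011 0.0375] zmax 0.103 rect [583. 104.] [95. 18.] 5.6
blue (294, 180, 4, 28) 81 [ 0.5863 -0.077   0.014 ] zmax 0.104 rect [595. -76.] [92. 18.] 0.2
dark (138, 206, 59, 55) 2218 [0.4646 0.3527 0.0047] zmax 0.027 rect [459. 354.] [170. 191.] 5.7
bright (170, 136, 20, 20) 307 [0.7466 0.3096 0.0594] zmax 0.067 rect [755. 311.] [83. 64.] 5.0
bright (242, 227, 11, 46) 221 [0.3971 0.0822 0.0063] zmax 0.015 rect [406.  83.] [148.  33.] 0.5
bright (265, 186, 9, 23) 147 [0.5627 0.0128 0.1698] zmax 0.184 rect [565.  13.] [68. 22.] 3.1
bright (337, 222, 48, 4) 186 [ 0.4939 -0.2835  0.0584] zmax 0.068 rect [ 493. -286.] [ 10. 153.] 0.6
tall (238, 167, 60, 48) 2380 [0.5881 0.016  0.133 ] zmax 0.186 rect [593.  17.] [149. 189.] 3.5
tall (334, 216, 53, 17) 621 [ 0.4917 -0.2847  0.0551] zmax 0.069 rect [ 493. -285.] [ 53. 166.] 0.8
tall (358, 147, 27, 25) 490 [ 0.6942 -0.3085  0.1141] zmax 0.176 rect [ 701. -316.] [67. 60.] 35.6
tall (170, 137, 22, 22) 376 [0.7406 0.3069 0.0587] zmax 0.067 rect [742. 309.] [68. 68.] 69.5
```

View pics/c1.png

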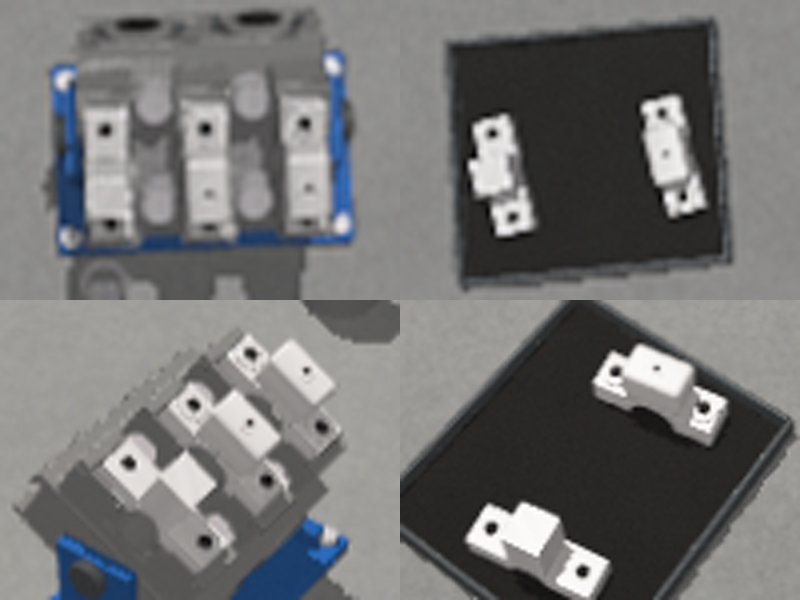

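```bash
cat >> h.py <<'E'
def ray(c,uv,z):
    p=cv2.undistortPoints(np.array([[uv]],float),c['K'],np.array([float(c['k1']),0,0,0])).ravel()
    d=c['R'].T@np.array([p[0],p[1],1]); o=-c['R'].T@c['t']; return o+d*(z-o[2])/d[2]
E
python3 - <<'E'
from h import *
t=ld('top');s=ld('side');zt=.135+.046*np.cos(np.pi/6)
for uv in [(269.6,203.6),(289.6,202.4)]: print('top hump',ray(t,uv,zt))
for uv in [(267.25,176),(281.5,162.75)]: print('side hump',ray(s,uv,zt))
# feet tops incl. tray: holes in top, z=.024
for n,c,uv in [('top',t,(126+.22*262,200+.22*113)),('top',t,(126+.22*284,200+.22*199)),('top hump',t,(126+.22*266,200+.22*154)),('side',s,(140+.3*216,285+.3*72)),('side',s,(140+.3*304,285+.3*108)),('side hump',s,(140+.3*256,285+.3*68))]:
    print(n,ray(c,uv,.05 if 'hump' in n else .024))
Pt=pts(t);Ps=pts(s)
# plane normal check around head from side depth
for P,nm in((Pt,'top'),(Ps,'side')):
    m=(P[...,2]>.06)&(abs(P[...,0]-.58)<.13)&(abs(P[...,1]-.013)<.12)
    Q=P[m]; print(nm,len(Q),Q.min(0),Q.max(0))
    # mandrel
    m=(P[...,2]>.052)&(P[...,2]<.075)&(abs(P[...,0]-.493)<.03)&(abs(P[...,1]+.285)<.12);Q=P[m]
    print(' mandrel',len(Q),Q.min(0),Q.max(0),np.polyfit(Q[:,1],Q[:,0],1))
E
```

```text
top hump [0.54368837 0.01095034 0.17483717]
top hump [ 0.54783574 -0.0486009   0.17483717]
side hump [0.54285161 0.01367985 0.17483717]
side hump [ 0.5464077  -0.04657666  0.17483717]
top [0.48452789 0.29408663 0.024     ]
top [0.42237816 0.27590078 0.024     ]
top hump [0.45419737 0.28521373 0.05      ]
side [0.48522738 0.29579115 0.024     ]
side [0.4247797  0.27814962 0.024     ]
side hump [0.45604624 0.28689419 0.05      ]
top 2376 [ 0.51607591 -0.07814189  0.06325611] [0.67046679 0.11105631 0.18646104]
 mandrel 400 [ 0.47606901 -0.36794031  0.05202646] [ 0.51513255 -0.20228276  0.06933721] [-0.01134138  0.48934385]
side 3835 [ 0.5168591  -0.06591991  0.06001588] [0.66274837 0.11250129 0.18405983]
 mandrel 341 [ 0.474227   -0.37223727  0.05205009] [ 0.51384528 -0.20244509  0.0670828 ] [-0.01205331  0.48710598]
```

```bash
cat >> h.py <<'E'
from scipy.spatial.transform import Rotation as Ro
O=np.array([.5662,.0137,.135]); YAW=3.6
def Rh(): return (Ro.from_euler('z',YAW,degrees=True)*Ro.from_euler('y',-30,degrees=True)).as_matrix()
def hw(p): return O+Rh()@(np.array(p)/1000.)   # head mm -> world
def wh(P): return ((np.asarray(P)-O)@Rh())*1000
FL=np.diag([1.,-1,-1])
def down(yaw,tilt=0): # tool down, then turned by tilt about tool y
    return Ro.from_euler('xyz',[180,0,yaw],degrees=True).as_matrix()@Ro.from_euler('y',tilt,degrees=True).as_matrix()
def cur():
    o=status.get_obs(); return o['tcp_pos'],Ro.from_euler('xyz',o['ee_rot'],degrees=True).as_matrix(),o
def go(*targets):
    "rows (cm, deg) from the present pose to each (p,R)"
    p0,R0,o=cur(); print('now',p0.round(4),o['ee_rot'].round(2),'q',o['q'].round(1),'t',o['clock'],'F',o['wrist_force'].round(1))
    for p,R in targets:
        print(dict(zip(['dx','dy','dz','wx','wy','wz'],np.r_[(R0.T@(p-p0)*100),Ro.from_matrix(R0.T@R).as_rotvec(degrees=True)].round(2).tolist())))
E
python3 - <<'E'
from h import *
go((hw([0,60,160]),Rh()@FL),(hw([0,60,110]),Rh()@FL))
E
```

```text
now [ 0.2362 -0.5781  0.2304] [-1.7991e+02 -1.0000e-02  2.2220e+01] q [-75.   12.7  87.5   0.   79.9  -7.2] t 0.15 F [-0.5  0.3 -1. ]
{'dx': 47.26, 'dy': -50.56, 'dz': -4.22, 'wx': -4.96, 'wy': 29.73, 'wz': 18.17}
{'dx': 49.63, 'dy': -49.75, 'dz': 0.11, 'wx': -4.96, 'wy': 29.73, 'wz': 18.17}
```

step_arm(
  hand=8.5,
  squeeze=40,
  steps=[
    {"dx": 4, "dy": -4.3, "dz": -2, "wx": -0.4, "wy": 2.4, "wz": 1.4},
    {"dx": 8, "dy": -8.6, "dz": -4, "wx": -0.8, "wy": 4.8, "wz": 2.9},
    {"dx": 12, "dy": -12.9, "dz": -6, "wx": -1.2, "wy": 7.2, "wz": 4.4},
    {"dx": 16, "dy": -17.2, "dz": -7, "wx": -1.7, "wy": 10, "wz": 6},
    {"dx": 20, "dy": -21.5, "dz": -7, "wx": -2.1, "wy": 12.5, "wz": 7.6},
    {"dx": 24, "dy": -25.8, "dz": -7, "wx": -2.5, "wy": 15, "wz": 9.2},
    {"dx": 28, "dy": -30.1, "dz": -7, "wx": -3, "wy": 18, "wz": 11},
    {"dx": 32, "dy": -34.4, "dz": -7, "wx": -3.4, "wy": 20.5, "wz": 12.5},
    {"dx": 36, "dy": -38.6, "dz": -6.5, "wx": -3.8, "wy": 23, "wz": 14},
    {"dx": 40, "dy": -42.9, "dz": -6, "wx": -4.3, "wy": 25.6, "wz": 15.6},
  ],
)

```text
clock: 1.4
tcp_pos: [0.4447, -0.0287, 0.2914]
ee_rot: [179.2, -26.0, 6.4]
wrist_force: [0.6, -0.2, -0.0]
gripper_width: 0.989
grasp_force: 0.0
```

Run:
```python
from h import *
go((hw([0,60,110]),Rh()@FL))
```

```text
now [ 0.4447 -0.0287  0.2914] [179.23 -26.02   6.41] q [-22.9 -38.8 127.5  12.6  68.3  58.6] t 1.4 F [ 0.6 -0.2 -0. ]
{'dx': 3.92, 'dy': -9.24, 'dz': 8.6, 'wx': -0.55, 'wy': 3.96, 'wz': 2.51}
```

step_arm(
  steps=[
    {"dx": 1.5, "dy": -4, "dz": 1, "wx": -0.3, "wy": 2, "wz": 1.2},
    {"dx": 3, "dy": -8, "dz": 4, "wx": -0.5, "wy": 3.5, "wz": 2.2},
    {"dx": 3.5, "dy": -8.8, "dz": 7, "wx": -0.5, "wy": 4, "wz": 2.5},
    {"dx": 3.5, "dy": -8.8, "dz": 8, "wx": -0.5, "wy": 4, "wz": 2.5},
    {"dx": 3.5, "dy": -8.8, "dz": 8, "wx": -0.5, "wy": 4, "wz": 2.5},
    {"dx": 3.5, "dy": -8.8, "dz": 8, "wx": -0.5, "wy": 4, "wz": 2.5},
    {"dx": 3.5, "dy": -8.8, "dz": 8, "wx": -0.5, "wy": 4, "wz": 2.5},
    {"dx": 3.5, "dy": -8.8, "dz": 8, "wx": -0.5, "wy": 4, "wz": 2.5},
    {"dx": 3.5, "dy": -8.8, "dz": 8, "wx": -0.5, "wy": 4, "wz": 2.5},
    {"dx": 3.5, "dy": -8.8, "dz": 8, "wx": -0.5, "wy": 4, "wz": 2.5},
  ],
)

```text
clock: 2.65
tcp_pos: [0.501, 0.0637, 0.2336]
ee_rot: [-180.0, -29.9, 3.7]
wrist_force: [-0.3, -0.3, -0.9]
gripper_width: 0.997
grasp_force: 0.0
```

Run:
```python
from h import *
c=cam('wrist'); cv2.imwrite('pics/w1.png',cv2.resize(c['pixels'],(800,600)))
p,R,o=cur(); print(o['q'].round(1),wh(p),(Ro.from_matrix((Rh()@FL).T@R)).as_rotvec(degrees=True)); print('cam in tool',R.T@(-c['R'].T@c['t']-p),(R.T@c['R'].T).round(3))
```

```text
[ -4.5 -29.1 129.2   5.3  50.4  79.5] [ -4.34199107  54.05007399 116.3285676 ] [ 0.09624466 -0.11385427 -0.11132597]
cam in tool [ 0.07005702 -0.00037194 -0.1425465 ] [[ 0.    -0.96  -0.278]
 [ 1.     0.     0.   ]
 [-0.    -0.278  0.96 ]]
```

View pics/w1.png

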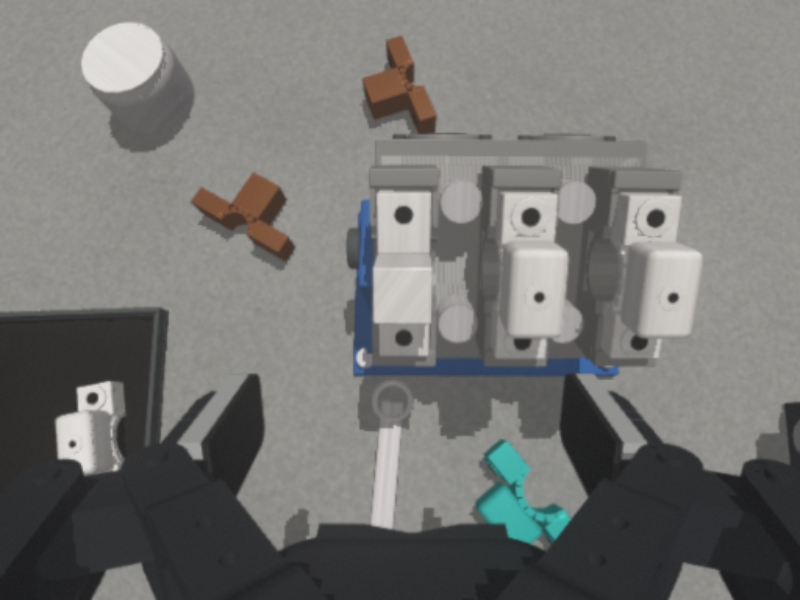

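```bash
cat >> h.py <<'E'
def hole(c,uv,r=7,th=None):
    "centroid of the dark blob near uv (native px)"
    g=cv2.cvtColor(c['pixels'],cv2.COLOR_BGR2GRAY).astype(float)
    x,y=int(round(uv[0])),int(round(uv[1])); w=g[y-r:y+r+1,x-r:x+r+1]
    th=th or (w.min()+np.median(w))/2
    n,l,st,ce=cv2.connectedComponentsWithStats((w<th).astype(np.uint8))
    k=1+np.argmin(np.hypot(*(ce[1:]-r).T)-0.1*np.sqrt(st[1:,4])); q=np.clip(th-w,0,None)*(l==k); yy,xx=np.mgrid[0:2*r+1,0:2*r+1]
    return np.array([(q*xx).sum()/q.sum()+x-r,(q*yy).sum()/q.sum()+y-r]),st[k,4]
def rayh(c,uv,zh):
    "ray -> head-frame point (mm) on head plane z=zh"
    p=cv2.undistortPoints(np.array([[uv]],float),c['K'],np.array([float(c['k1']),0,0,0])).ravel()
    d=Rh().T@c['R'].T@np.array([p[0],p[1],1]); o=wh(-c['R'].T@c['t']); return o+d*(zh-o[2])/d[2]
E
python3 - <<'E'
from h import *
c=ld('wrist');k=512/800
for n,uv,z,r in [('odd+',(403,214),15,8),('odd-',(403,338),15,8),('mid+',(530,217),20,6),('right+',(655,218),20,6),('midh',(539,297),46,6),('righth',(673,297),46,6)]:
    u,a=hole(c,np.array(uv)*k,r); print(n,u.round(2),a,rayh(c,u,z).round(2))
E
```

```text
odd+ [257.83 137.07] 105 [32.81 58.71 15.  ]
odd- [257.9  215.86] 88 [-29.93  58.81  15.  ]
mid+ [339.21 138.37] 78 [32.79 -0.91 20.  ]
right+ [419.14 139.45] 76 [ 32.5  -60.59  20.  ]
midh [344.66 189.87] 32 [ 1.33 -0.94 46.  ]
righth [430.43 190.21] 31 [  1.21 -60.75  46.  ]
```

```bash
cat >> h.py <<'E'
O=O+Rh()@np.array([.0013,-.0009,0])
E
python3 - <<'E'
from h import *
go((hw([0,60,70]),Rh()@FL),(hw([0,60,13]),Rh()@FL))
E
```

```text
now [0.501  0.0638 0.2336] [-179.97  -29.89    3.73] q [ -4.5 -29.1 129.2   5.3  50.4  79.5] t 2.7 F [0.1 0.4 0.3]
{'dx': 0.57, 'dy': -0.5, 'dz': 4.63, 'wx': -0.1, 'wy': 0.11, 'wz': 0.11}
{'dx': 0.59, 'dy': -0.49, 'dz': 10.33, 'wx': -0.1, 'wy': 0.11, 'wz': 0.11}
```

step_arm(
  hand=4.6,
  steps=[
    {"dx": 0.6, "dy": -0.5, "dz": 2.5},
    {"dx": 0.6, "dy": -0.5, "dz": 4},
    {"dx": 0.6, "dy": -0.5, "dz": 5},
    {"dx": 0.6, "dy": -0.5, "dz": 6.5},
    {"dx": 0.6, "dy": -0.5, "dz": 8},
    {"dx": 0.6, "dy": -0.5, "dz": 9.2},
    {"dx": 0.6, "dy": -0.5, "dz": 10},
    {"dx": 0.6, "dy": -0.5, "dz": 10.3},
    {"dx": 0.6, "dy": -0.5, "dz": 10.3},
    {"dx": 0.6, "dy": -0.5, "dz": 10.3},
  ],
)

```text
invalid input
```

step_arm(
  hand=2.0,
  squeeze=40,
  steps=[
    {"dz": 0},
    {"dz": 0},
    {"dz": 0},
    {"dz": 0},
    {"dz": 0},
    {"dz": 0},
    {"dz": 0},
    {"dz": 0},
    {"dz": 0},
    {"dz": 0},
  ],
)

```text
invalid input
```

Run:
```python
from h import *
p,R,o=cur(); print(o['clock'],wh(p),Ro.from_matrix((Rh()@FL).T@R).as_rotvec(degrees=True),o['wrist_force'],o['gripper_width'],o['grasp_force'],p.tolist(),o['ee_rot'].tolist())
np.savez('grip_odd.npz',p=p,R=R)
c=cam('wrist'); np.savez('w_odd_grip.npz',**c); cv2.imwrite('pics/w2.png',cv2.resize(c['pixels'],(800,600)))
```

```text
2.7 [ -5.64199107  54.95007399 116.3285676 ] [ 0.09624466 -0.11385427 -0.11132597] [0.07359069 0.41173861 0.34419706] 0.9992851181706567 0.0 [0.5010038033725339, 0.0637551433199784, 0.23357249919369039] [-179.96790041224696, -29.886176882134478, 3.7285113185848395]
```

View pics/w2.png

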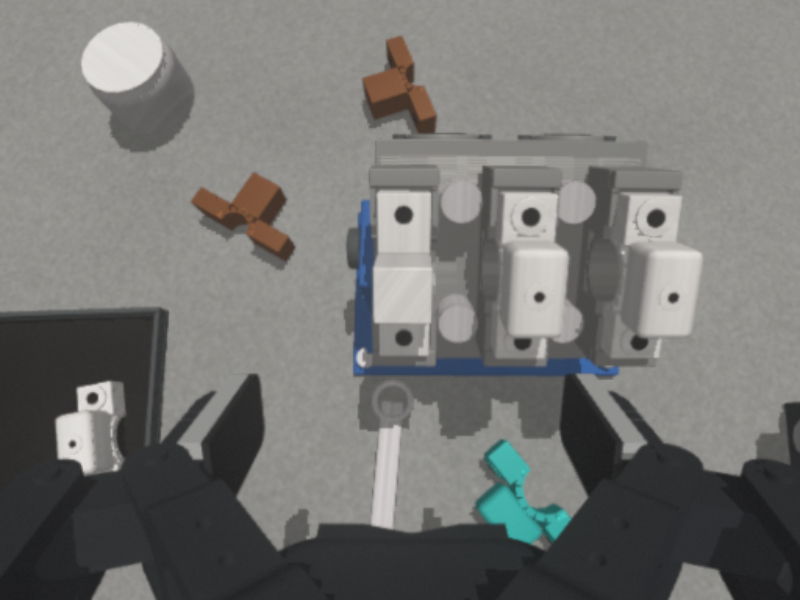

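The same view: nothing moved, because rows need all six fields. I'll resend them complete.

step_arm(
  hand=4.6,
  steps=[
    {"dx": 0.6, "dy": -0.5, "dz": 2.5, "wx": 0, "wy": 0, "wz": 0},
    {"dx": 0.6, "dy": -0.5, "dz": 4, "wx": 0, "wy": 0, "wz": 0},
    {"dx": 0.6, "dy": -0.5, "dz": 5, "wx": 0, "wy": 0, "wz": 0},
    {"dx": 0.6, "dy": -0.5, "dz": 6.5, "wx": 0, "wy": 0, "wz": 0},
    {"dx": 0.6, "dy": -0.5, "dz": 8, "wx": 0, "wy": 0, "wz": 0},
    {"dx": 0.6, "dy": -0.5, "dz": 9.2, "wx": 0, "wy": 0, "wz": 0},
    {"dx": 0.6, "dy": -0.5, "dz": 10, "wx": 0, "wy": 0, "wz": 0},
    {"dx": 0.6, "dy": -0.5, "dz": 10.3, "wx": 0, "wy": 0, "wz": 0},
    {"dx": 0.6, "dy": -0.5, "dz": 10.3, "wx": 0, "wy": 0, "wz": 0},
    {"dx": 0.6, "dy": -0.5, "dz": 10.3, "wx": 0, "wy": 0, "wz": 0},
  ],
)

```text
clock: 4.0
tcp_pos: [0.5573, 0.0725, 0.1477]
ee_rot: [-180.0, -29.9, 3.7]
wrist_force: [0.2, -0.0, -0.1]
gripper_width: 0.539
grasp_force: 0.0
```

step_arm(
  hand=2.0,
  squeeze=40,
  steps=[
    {"dx": 0, "dy": 0, "dz": 0, "wx": 0, "wy": 0, "wz": 0},
    {"dx": 0, "dy": 0, "dz": 0, "wx": 0, "wy": 0, "wz": 0},
    {"dx": 0, "dy": 0, "dz": 0, "wx": 0, "wy": 0, "wz": 0},
    {"dx": 0, "dy": 0, "dz": 0, "wx": 0, "wy": 0, "wz": 0},
    {"dx": 0, "dy": 0, "dz": 0, "wx": 0, "wy": 0, "wz": 0},
    {"dx": 0, "dy": 0, "dz": 0, "wx": 0, "wy": 0, "wz": 0},
    {"dx": 0, "dy": 0, "dz": 0, "wx": 0, "wy": 0, "wz": 0},
    {"dx": 0, "dy": 0, "dz": 0, "wx": 0, "wy": 0, "wz": 0},
    {"dx": 0, "dy": 0, "dz": 0, "wx": 0, "wy": 0, "wz": 0},
    {"dx": 0, "dy": 0, "dz": 0, "wx": 0, "wy": 0, "wz": 0},
  ],
)

```text
clock: 5.25
tcp_pos: [0.5573, 0.0725, 0.1478]
ee_rot: [-180.0, -29.9, 3.7]
wrist_force: [-5.3, -1.6, 6.5]
gripper_width: 0.3
grasp_force: 40.1
```

Run:
```python
from h import *
p,R,o=cur(); print(o['clock'],wh(p),Ro.from_matrix((Rh()@FL).T@R).as_rotvec(degrees=True),o['wrist_force'],o['gripper_width'],o['grasp_force'],p.tolist(),o['ee_rot'].tolist())
np.savez('grip_odd.npz',p=p,R=R)
c=cam('wrist'); np.savez('w_odd_grip.npz',**c); cv2.imwrite('pics/w3.png',cv2.resize(c['pixels'],(800,600)))
```

```text
5.25 [ 0.56551725 60.10168439 13.69731898] [ 0.09129807 -0.08280771 -0.11703131] [-5.29811416 -1.6001799   6.46251098] 0.30005037784606337 40.07263541221619 [0.5572599475984723, 0.07245627594371204, 0.14779498482628267] [-179.97616721480148, -29.917216593390418, 3.73509967012396]
```

View pics/w3.png

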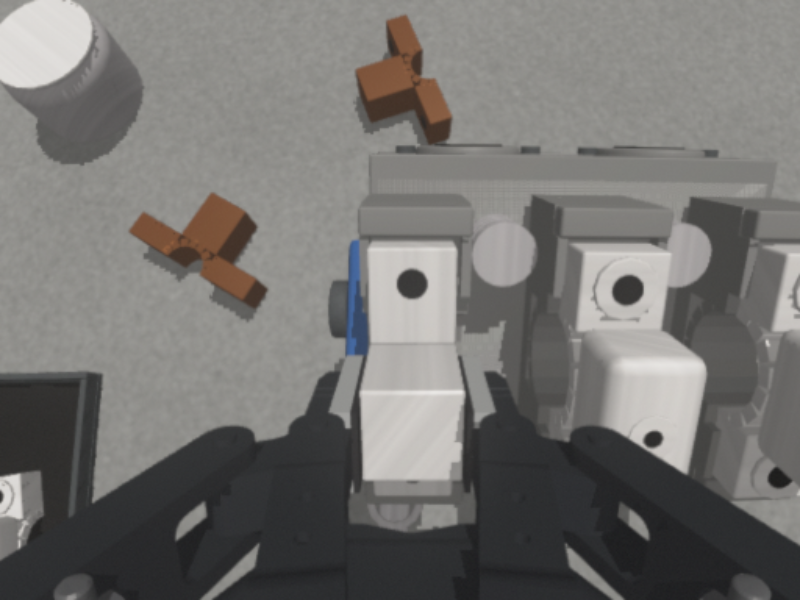

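Run:
```python
from h import *
t=ld('top')
a=ray(t,(126+.22*92,200+.22*133),.019);b=ray(t,(126+.22*112,200+.22*217),.019);print('left spare',(a+b)/2,np.degrees(np.arctan2(*(a-b)[[1,0]])))
a=ray(t,(126+.22*262,200+.22*113),.024);b=ray(t,(126+.22*284,200+.22*199),.024);print('right',(a+b)/2,np.degrees(np.arctan2(*(a-b)[[1,0]])))
# tray outer rim corners from crop, z=.016
for q in [(47,42),(318,18),(332,262),(63,288)]: print(ray(t,(126+.22*q[0],200+.22*q[1]),.016).round(4))
go((hw([0.6,60.1,100]),Rh()@FL),(np.array([.459,.354,.15]),down(11)),(np.array([.459,.354,.021]),down(11)))
```

```text
left spare [0.43846989 0.41070686 0.019     ] 16.03410111076553
right [0.45345302 0.2849937  0.024     ] 16.310194833535324
[0.5357 0.4568 0.016 ]
[0.5554 0.2565 0.016 ]
[0.3773 0.2408 0.016 ]
[0.3566 0.4362 0.016 ]
now [0.5573 0.0725 0.1478] [-179.98  -29.92    3.74] q [ -2.5 -12.3 127.    5.4  35.7  80.2] t 5.3 F [-6.  -0.9  6.2]
{'dx': -0.01, 'dy': -0.01, 'dz': -8.63, 'wx': -0.09, 'wy': 0.08, 'wz': 0.12}
{'dx': -6.8, 'dy': -28.74, 'dz': -4.15, 'wx': 1.88, 'wy': -29.88, 'wz': -7.09}
{'dx': -13.23, 'dy': -28.73, 'dz': 7.03, 'wx': 1.88, 'wy': -29.88, 'wz': -7.09}
```

step_arm(
  steps=[
    {"dx": 0, "dy": 0, "dz": -0.4, "wx": 0, "wy": 0, "wz": 0},
    {"dx": 0, "dy": 0, "dz": -1, "wx": 0, "wy": 0, "wz": 0},
    {"dx": 0, "dy": 0, "dz": -2, "wx": 0, "wy": 0, "wz": 0},
    {"dx": 0, "dy": 0, "dz": -3.5, "wx": 0, "wy": 0, "wz": 0},
    {"dx": 0, "dy": 0, "dz": -5.5, "wx": 0, "wy": 0, "wz": 0},
    {"dx": 0, "dy": 0, "dz": -7.5, "wx": 0, "wy": 0, "wz": 0},
    {"dx": 0, "dy": 0, "dz": -9, "wx": 0, "wy": 0, "wz": 0},
    {"dx": 0, "dy": 0, "dz": -9, "wx": 0, "wy": 0, "wz": 0},
    {"dx": 0, "dy": 0, "dz": -9, "wx": 0, "wy": 0, "wz": 0},
    {"dx": 0, "dy": 0, "dz": -9, "wx": 0, "wy": 0, "wz": 0},
  ],
)

```text
clock: 6.55
tcp_pos: [0.5119, 0.0695, 0.2242]
ee_rot: [-180.0, -29.8, 3.7]
wrist_force: [-0.2, -0.2, -2.7]
gripper_width: 0.295
grasp_force: 39.6
```

Run:
```python
from h import *
c=cam('wrist'); np.savez('w_odd_held.npz',**c)
print(hole(c,(263.7,181.8),8), hole(ld('w_odd_grip'),(263.7,181.8),8))
go((np.array([.449,.348,.12]),down(16)),(np.array([.449,.348,.021]),down(16)))
```

```text
(array([261., 181.]), np.int32(1)) (array([265.5, 182. ]), np.int32(2))
now [0.512  0.0695 0.2242] [-179.95  -29.78    3.72] q [ -3.3 -26.2 128.4   4.7  48.4  80.7] t 6.6 F [ 0.6 -0.5 -1.6]
{'dx': -9.06, 'dy': -28.19, 'dz': 6.84, 'wx': 3.15, 'wy': -29.67, 'wz': -11.99}
{'dx': -13.98, 'dy': -28.18, 'dz': 15.44, 'wx': 3.15, 'wy': -29.67, 'wz': -11.99}
```

step_arm(
  steps=[
    {"dx": -0.5, "dy": -4, "dz": 0, "wx": 0.3, "wy": -3, "wz": -1.2},
    {"dx": -1.5, "dy": -8, "dz": 0.5, "wx": 0.7, "wy": -7, "wz": -2.8},
    {"dx": -2.8, "dy": -12, "dz": 1.5, "wx": 1.2, "wy": -11.5, "wz": -4.6},
    {"dx": -4.2, "dy": -16, "dz": 2.8, "wx": 1.7, "wy": -16, "wz": -6.5},
    {"dx": -5.6, "dy": -20, "dz": 4, "wx": 2.2, "wy": -20.5, "wz": -8.3},
    {"dx": -7, "dy": -24, "dz": 5.3, "wx": 2.7, "wy": -25, "wz": -10},
    {"dx": -8.3, "dy": -27, "dz": 6.4, "wx": 3.1, "wy": -29, "wz": -11.6},
    {"dx": -9.1, "dy": -28.2, "dz": 6.8, "wx": 3.2, "wy": -29.7, "wz": -12},
    {"dx": -9.1, "dy": -28.2, "dz": 6.8, "wx": 3.2, "wy": -29.7, "wz": -12},
    {"dx": -9.1, "dy": -28.2, "dz": 6.8, "wx": 3.2, "wy": -29.7, "wz": -12},
  ],
)

```text
clock: 7.85
tcp_pos: [0.4492, 0.3473, 0.1216]
ee_rot: [180.0, -0.1, 16.0]
wrist_force: [-0.2, -0.0, -2.0]
gripper_width: 0.3
grasp_force: 39.9
```

Run:
```python
from h import *
go((np.array([.449,.348,.021]),down(16)))
c=cam('wrist'); np.savez('w_tray.npz',**c); cv2.imwrite('pics/w4.png',cv2.resize(c['pixels'],(800,600)))
```

```text
now [0.4492 0.3473 0.1216] [ 1.800e+02 -1.400e-01  1.599e+01] q [ 29.8  10.7 102.   -0.   67.1 103.8] t 7.85 F [-0.2 -0.  -2. ]
{'dx': -0.03, 'dy': -0.08, 'dz': 10.06, 'wx': 0.0, 'wy': -0.14, 'wz': -0.01}
```

View pics/w4.png

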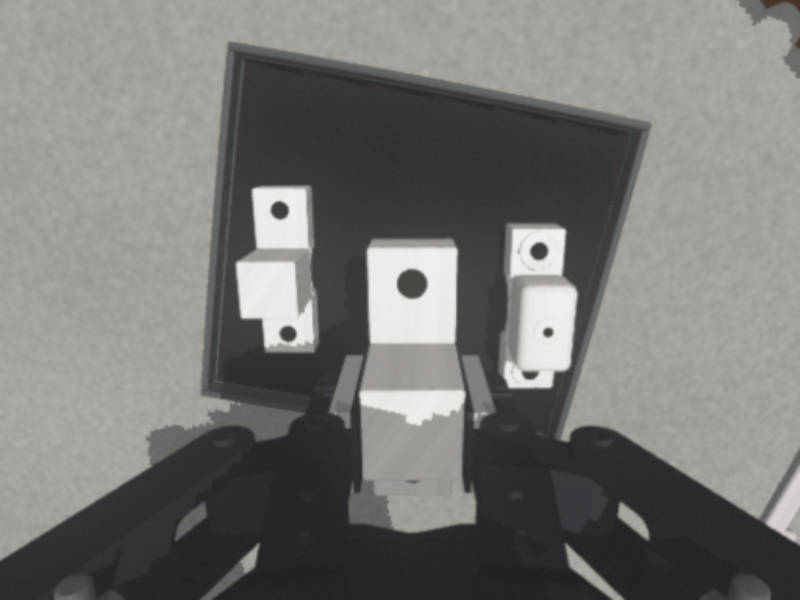

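step_arm(
  steps=[
    {"dx": 0, "dy": 0, "dz": 2, "wx": 0, "wy": 0, "wz": 0},
    {"dx": 0, "dy": 0, "dz": 4.5, "wx": 0, "wy": 0, "wz": 0},
    {"dx": 0, "dy": 0, "dz": 7, "wx": 0, "wy": 0, "wz": 0},
    {"dx": 0, "dy": 0, "dz": 8.7, "wx": 0, "wy": 0, "wz": 0},
    {"dx": 0, "dy": 0, "dz": 9.6, "wx": 0, "wy": 0, "wz": 0},
    {"dx": 0, "dy": 0, "dz": 10, "wx": 0, "wy": 0, "wz": 0},
    {"dx": 0, "dy": 0, "dz": 10.1, "wx": 0, "wy": 0, "wz": 0},
    {"dx": 0, "dy": 0, "dz": 10.2, "wx": 0, "wy": 0, "wz": 0},
    {"dx": 0, "dy": 0, "dz": 10.2, "wx": 0, "wy": 0, "wz": 0},
    {"dx": 0, "dy": 0, "dz": 10.2, "wx": 0, "wy": 0, "wz": 0},
  ],
)

```text
clock: 9.15
tcp_pos: [0.4494, 0.3483, 0.0195]
ee_rot: [-180.0, -0.1, 16.0]
wrist_force: [0.4, 0.4, -0.1]
gripper_width: 0.298
grasp_force: 39.9
```

step_arm(
  hand=4.2,
  steps=[
    {"dx": 0, "dy": 0, "dz": 0, "wx": 0, "wy": 0, "wz": 0},
    {"dx": 0, "dy": 0, "dz": 0, "wx": 0, "wy": 0, "wz": 0},
    {"dx": 0, "dy": 0, "dz": 0, "wx": 0, "wy": 0, "wz": 0},
    {"dx": 0, "dy": 0, "dz": -1, "wx": 0, "wy": 0, "wz": 0},
    {"dx": 0, "dy": 0, "dz": -3, "wx": 0, "wy": 0, "wz": 0},
    {"dx": 0, "dy": 0, "dz": -5, "wx": 0, "wy": 0, "wz": 0},
    {"dx": 0, "dy": 0, "dz": -7, "wx": 0, "wy": 0, "wz": 0},
    {"dx": 0, "dy": 0, "dz": -9, "wx": 0, "wy": 0, "wz": 0},
    {"dx": 0, "dy": 0, "dz": -10, "wx": 0, "wy": 0, "wz": 0},
    {"dx": 0, "dy": 0, "dz": -10, "wx": 0, "wy": 0, "wz": 0},
  ],
)

```text
clock: 10.4
tcp_pos: [0.4495, 0.3484, 0.1202]
ee_rot: [-180.0, -0.2, 16.0]
wrist_force: [0.6, -0.2, -0.4]
gripper_width: 0.49
grasp_force: 0.0
```

```bash
python3 - <<'E'
import re
s=open('h.py').read()
s=s.replace("k=1+np.argmin(np.hypot(*(ce[1:]-r).T)-0.1*np.sqrt(st[1:,4]))","k=1+np.argmin(np.hypot(*(ce[1:]-r).T)+100*(st[1:,4]<12))")
open('h.py','w').write(s)
E
python3 - <<'E'
from h import *
k=.64
c=ld('w_tray')
def show(c):
    for n,uv,z,r in [('bos',(539,251),.024,5),('hump',(548,332),.050,5),('odd heldish',(412,284),.1216-.0137+.015,8)]:
        u,a=hole(c,np.array(uv)*k,r); print(n,u.round(2),a,ray(c,u,z).round(4))
show(c)
# fingers-held hole pixel references
for f in ['w_odd_grip','w_odd_held','w_tray']: print(f,hole(ld(f),(263.7,181.8),11))
c2=cam('wrist'); np.savez('w_tray2.npz',**c2); p,R,o=cur(); print(p,o['clock'],o['wrist_force'])
cv2.imwrite('pics/w5.png',cv2.resize(c2['pixels'],(800,600)))
E
```

```text
bos [344.26 159.72] 52 [0.4865 0.2954 0.024 ]
hump [350.4  212.26] 30 [0.4557 0.2862 0.05  ]
odd heldish [261. 182.] 1 [0.4789 0.3573 0.1229]
w_odd_grip (array([263.12299316, 181.16710875]), np.int32(241))
w_odd_held (array([263.14994606, 181.12702265]), np.int32(242))
w_tray (array([263.11915453, 181.0064615 ]), np.int32(245))
[0.44896122 0.34799447 0.11913178] 10.45 [-0.34694977  0.02673453 -0.08986367]
```

Run:
```python
from h import *
go((np.array([.4557,.2862,.085]),down(16.6)),(np.array([.4557,.2862,.021]),down(16.6)))
```

```text
now [0.449  0.348  0.1191] [-1.7998e+02 -8.0000e-02  1.6020e+01] q [ 29.8  11.  102.    0.   66.9 103.8] t 10.45 F [-0.3  0.  -0.1]
{'dx': -1.06, 'dy': 6.13, 'dz': 3.41, 'wx': -0.02, 'wy': -0.08, 'wz': -0.58}
{'dx': -1.07, 'dy': 6.13, 'dz': 9.81, 'wx': -0.02, 'wy': -0.08, 'wz': -0.58}
```

View pics/w5.png

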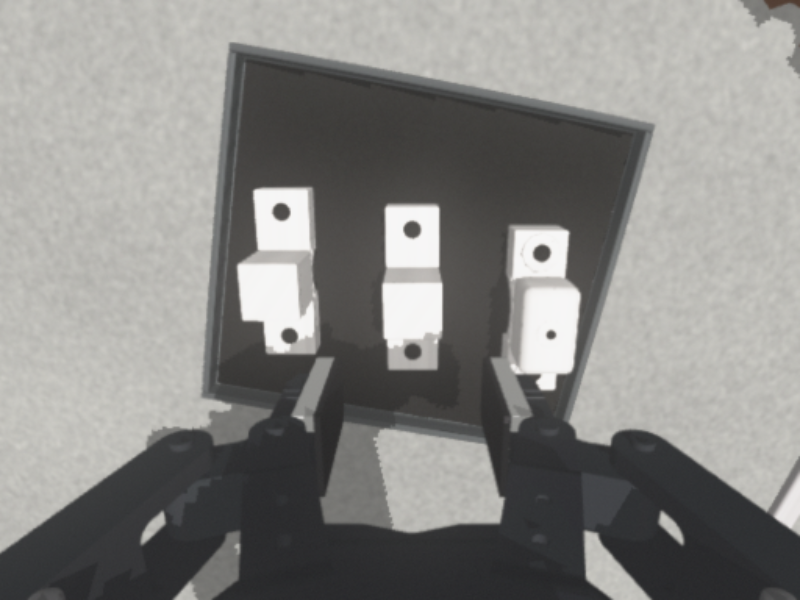

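Odd cap now stands upright in the middle of the tray (holes at (412,230) and (412,352)); the right spare is on the right, hump hole at (551,335).

step_arm(
  hand=3.3,
  steps=[
    {"dx": -0.5, "dy": 3, "dz": 0.5, "wx": 0, "wy": 0, "wz": -0.3},
    {"dx": -1.07, "dy": 6.13, "dz": 2, "wx": 0, "wy": 0, "wz": -0.6},
    {"dx": -1.07, "dy": 6.13, "dz": 3.2, "wx": 0, "wy": 0, "wz": -0.6},
    {"dx": -1.07, "dy": 6.13, "dz": 3.5, "wx": 0, "wy": 0, "wz": -0.6},
    {"dx": -1.07, "dy": 6.13, "dz": 5, "wx": 0, "wy": 0, "wz": -0.6},
    {"dx": -1.07, "dy": 6.13, "dz": 6.8, "wx": 0, "wy": 0, "wz": -0.6},
    {"dx": -1.07, "dy": 6.13, "dz": 8.5, "wx": 0, "wy": 0, "wz": -0.6},
    {"dx": -1.07, "dy": 6.13, "dz": 9.5, "wx": 0, "wy": 0, "wz": -0.6},
    {"dx": -1.07, "dy": 6.13, "dz": 9.8, "wx": 0, "wy": 0, "wz": -0.6},
    {"dx": -1.07, "dy": 6.13, "dz": 9.8, "wx": 0, "wy": 0, "wz": -0.6},
  ],
)

```text
clock: 11.7
tcp_pos: [0.4559, 0.2863, 0.0211]
ee_rot: [-180.0, -0.1, 16.6]
wrist_force: [0.3, 0.4, -0.2]
gripper_width: 0.388
grasp_force: 0.0
```

step_arm(
  hand=2.0,
  squeeze=40,
  steps=[
    {"dx": 0, "dy": 0, "dz": 0, "wx": 0, "wy": 0, "wz": 0},
    {"dx": 0, "dy": 0, "dz": 0, "wx": 0, "wy": 0, "wz": 0},
    {"dx": 0, "dy": 0, "dz": 0, "wx": 0, "wy": 0, "wz": 0},
    {"dx": 0, "dy": 0, "dz": 0, "wx": 0, "wy": 0, "wz": 0},
    {"dx": 0, "dy": 0, "dz": 0, "wx": 0, "wy": 0, "wz": 0},
    {"dx": 0, "dy": 0, "dz": -0.5, "wx": 0, "wy": 0, "wz": 0},
    {"dx": 0, "dy": 0, "dz": -2, "wx": 0, "wy": 0, "wz": 0},
    {"dx": 0, "dy": 0, "dz": -5, "wx": 0, "wy": 0, "wz": 0},
    {"dx": 0, "dy": 0, "dz": -8, "wx": 0, "wy": 0, "wz": 0},
    {"dx": 0, "dy": 0, "dz": -10, "wx": 0, "wy": 0, "wz": 0},
  ],
)

```text
clock: 12.95
tcp_pos: [0.4562, 0.2864, 0.1235]
ee_rot: [-180.0, -0.2, 16.6]
wrist_force: [-0.0, -0.1, -1.4]
gripper_width: 0.296
grasp_force: 39.6
```

Run:
```python
from h import *
c=cam('wrist'); np.savez('w_sp_held.npz',**c); cv2.imwrite('pics/w6.png',cv2.resize(c['pixels'],(800,600)))
g=cv2.cvtColor(c['pixels'],cv2.COLOR_BGR2GRAY); n,l,s,ce=cv2.connectedComponentsWithStats((g[150:260,225:300]<80).astype(np.uint8))
for i in range(1,n):
    if s[i,4]>15: print(s[i],ce[i]+[225,150])
def inTool(f,uv,zt):
    c=ld(f);
    p=cv2.undistortPoints(np.array([[uv]],float),c['K'],np.array([float(c['k1']),0,0,0])).ravel()
    Rc=np.array([[0,-.96,-.278],[1,0,0],[0,-.278,.96]]);o=np.array([70.06,-.37,-142.5]);d=Rc@np.r_[p,1];return o+d*(zt-o[2])/d[2]
print('odd hole in tool',inTool('w_odd_held',(263.13,181.1),13.7-15))
# column profile for end edges
for f in ['w_odd_held','w_sp_held']:
    print(f,cv2.cvtColor(ld(f)['pixels'],cv2.COLOR_BGR2GRAY)[140:170,263])
go((hw([0,60,110]),Rh()@FL))
```

```text
[   0    0   75   77 1302] [253.52304147 182.33947773]
[ 31  25  17  17 234] [263.98290598 182.64102564]
[ 0 89  7 21 79] [228.89873418 251.97468354]
[71 93  4 17 50] [297.62 252.66]
odd hole in tool [31.47205015 -0.4737157  -1.3       ]
w_odd_held [ 56  57  56  56  56  56  57  62  87 118 130 132 143 166 182 186 184 184
 201 217 213 207 207 206 207 207 206 206 206 206]
w_sp_held [ 60  60  59  58  60  60  61  59  61  62  64  77 117 147 150 152 151 149
 175 219 232 223 217 236 240 239 239 238 238 237]
now [0.4576 0.2871 0.126 ] [-179.94   -0.4    16.63] q [ 23.7   6.6 106.2   0.   66.9  97.1] t 13.0 F [1.9 0.6 0.8]
{'dx': -1.26, 'dy': 22.33, 'dz': -10.52, 'wx': -3.52, 'wy': 29.48, 'wz': 12.7}
```

View pics/w6.png

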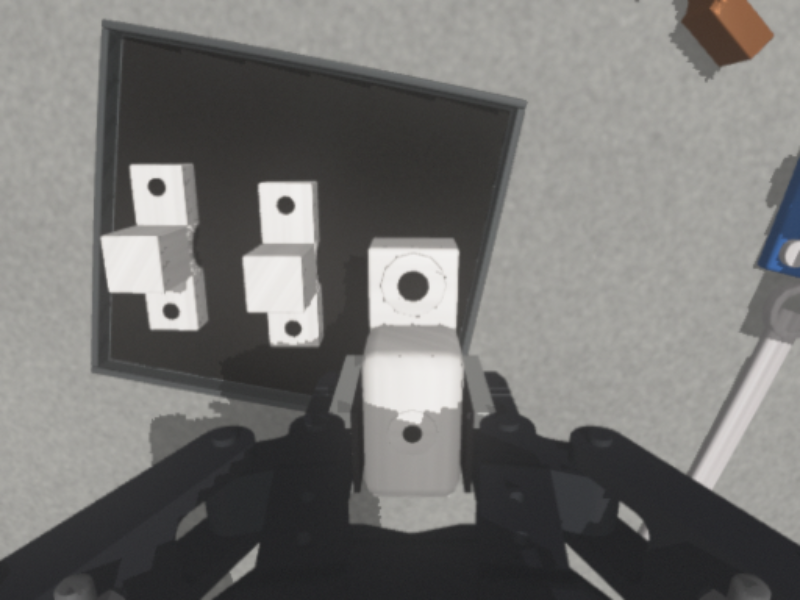

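```bash
cat >> h.py <<'E'
def inTool(c,uv,zt):
    p=cv2.undistortPoints(np.array([[uv]],float),c['K'],np.array([float(c['k1']),0,0,0])).ravel()
    Rc=np.array([[0,-.96,-.278],[1,0,0],[0,-.278,.96]]);o=np.array([70.06,-.37,-142.5]);d=Rc@np.r_[p,1];return o+d*(zt-o[2])/d[2]
E
python3 - <<'E'
from h import *
a=ld('w_odd_held');b=ld('w_sp_held')
ua=hole(a,(263,181),11)[0];ub=hole(b,(264,182.5),11)[0];print(ua,ub)
print('odd',inTool(a,ua,-1.3),'spare',inTool(b,ub,-2.9))
print('end edge bottom: odd',inTool(a,(263,148.2),13.7),'spare',inTool(b,(263,151.7),17.1))
print('end edge top: odd',inTool(a,(263,157.9),-1.3),'spare',inTool(b,(263,158.3),-0.9))
E
```

```text
[263.14994606 181.12702265] [263.79366895 182.37757437]
odd [31.45952283 -0.46479277 -1.3       ] spare [31.32311305 -0.17872223 -2.9       ]
end edge bottom: odd [43.78262311 -0.54416534 13.7       ] spare [41.46988316 -0.54846836 17.1       ]
end edge top: odd [42.01639866 -0.52870683 -1.3       ] spare [41.75810084 -0.52920958 -0.9       ]
```

step_arm(
  steps=[
    {"dx": 0, "dy": 1, "dz": -3, "wx": -0.3, "wy": 2.5, "wz": 1},
    {"dx": 0, "dy": 4, "dz": -6, "wx": -0.8, "wy": 7, "wz": 3},
    {"dx": -0.4, "dy": 7.5, "dz": -8.5, "wx": -1.4, "wy": 11.5, "wz": 5},
    {"dx": -0.7, "dy": 11, "dz": -10, "wx": -1.9, "wy": 16, "wz": 7},
    {"dx": -1, "dy": 14.5, "dz": -11, "wx": -2.4, "wy": 20.5, "wz": 9},
    {"dx": -1.2, "dy": 18, "dz": -11, "wx": -2.9, "wy": 25, "wz": 10.8},
    {"dx": -1.3, "dy": 21, "dz": -10.8, "wx": -3.4, "wy": 28.5, "wz": 12.2},
    {"dx": -1.3, "dy": 22.3, "dz": -10.5, "wx": -3.5, "wy": 29.5, "wz": 12.7},
    {"dx": -1.3, "dy": 22.3, "dz": -10.5, "wx": -3.5, "wy": 29.5, "wz": 12.7},
    {"dx": -1.3, "dy": 22.3, "dz": -10.5, "wx": -3.5, "wy": 29.5, "wz": 12.7},
  ],
)

```text
clock: 14.25
tcp_pos: [0.5067, 0.069, 0.2261]
ee_rot: [179.9, -29.7, 3.7]
wrist_force: [0.4, 0.5, -1.7]
gripper_width: 0.296
grasp_force: 39.8
```

Run:
```python
from h import *
R=np.load('grip_odd.npz')['R']
go((hw([.7,60.1,40]),R),(hw([.7,60.1,23]),R))
```

```text
now [0.5067 0.069  0.2261] [179.9  -29.68   3.66] q [ -3.3 -27.2 128.8   4.4  49.   81. ] t 14.25 F [ 0.4  0.5 -1.7]
{'dx': 0.53, 'dy': -0.03, 'dz': 6.68, 'wx': 0.16, 'wy': 0.24, 'wz': -0.06}
{'dx': 0.54, 'dy': -0.03, 'dz': 8.38, 'wx': 0.16, 'wy': 0.24, 'wz': -0.06}
```

step_arm(
  steps=[
    {"dx": 0.5, "dy": 0, "dz": 1.5, "wx": 0.15, "wy": 0.25, "wz": -0.05},
    {"dx": 0.53, "dy": -0.03, "dz": 3.5, "wx": 0.15, "wy": 0.25, "wz": -0.05},
    {"dx": 0.53, "dy": -0.03, "dz": 5, "wx": 0.15, "wy": 0.25, "wz": -0.05},
    {"dx": 0.53, "dy": -0.03, "dz": 6, "wx": 0.15, "wy": 0.25, "wz": -0.05},
    {"dx": 0.53, "dy": -0.03, "dz": 6.6, "wx": 0.15, "wy": 0.25, "wz": -0.05},
    {"dx": 0.53, "dy": -0.03, "dz": 7, "wx": 0.15, "wy": 0.25, "wz": -0.05},
    {"dx": 0.53, "dy": -0.03, "dz": 7.4, "wx": 0.15, "wy": 0.25, "wz": -0.05},
    {"dx": 0.53, "dy": -0.03, "dz": 7.6, "wx": 0.15, "wy": 0.25, "wz": -0.05},
    {"dx": 0.53, "dy": -0.03, "dz": 7.6, "wx": 0.15, "wy": 0.25, "wz": -0.05},
    {"dx": 0.53, "dy": -0.03, "dz": 7.6, "wx": 0.15, "wy": 0.25, "wz": -0.05},
  ],
)

```text
clock: 15.5
tcp_pos: [0.5491, 0.0715, 0.1628]
ee_rot: [-180.0, -30.0, 3.7]
wrist_force: [0.9, -0.4, -1.9]
gripper_width: 0.302
grasp_force: 39.9
```

Run:
```python
from h import *
R=np.load('grip_odd.npz')['R']
go((hw([.7,60.1,23]),R),(hw([.7,60.1,17.1]),R))
```

```text
now [0.5491 0.0715 0.1628] [-179.99  -29.98    3.71] q [ -2.7 -15.1 127.4   5.2  38.   80.3] t 15.5 F [ 0.9 -0.4 -1.9]
{'dx': -0.03, 'dy': -0.04, 'dz': 0.78, 'wx': 0.03, 'wy': -0.06, 'wz': -0.03}
{'dx': -0.03, 'dy': -0.04, 'dz': 1.37, 'wx': 0.03, 'wy': -0.06, 'wz': -0.03}
```

step_arm(
  steps=[
    {"dx": -0.03, "dy": -0.04, "dz": 0.2, "wx": 0, "wy": 0, "wz": 0},
    {"dx": -0.03, "dy": -0.04, "dz": 0.4, "wx": 0, "wy": 0, "wz": 0},
    {"dx": -0.03, "dy": -0.04, "dz": 0.55, "wx": 0, "wy": 0, "wz": 0},
    {"dx": -0.03, "dy": -0.04, "dz": 0.7, "wx": 0, "wy": 0, "wz": 0},
    {"dx": -0.03, "dy": -0.04, "dz": 0.85, "wx": 0, "wy": 0, "wz": 0},
    {"dx": -0.03, "dy": -0.04, "dz": 1.0, "wx": 0, "wy": 0, "wz": 0},
    {"dx": -0.03, "dy": -0.04, "dz": 1.1, "wx": 0, "wy": 0, "wz": 0},
    {"dx": -0.03, "dy": -0.04, "dz": 1.2, "wx": 0, "wy": 0, "wz": 0},
    {"dx": -0.03, "dy": -0.04, "dz": 1.3, "wx": 0, "wy": 0, "wz": 0},
    {"dx": -0.03, "dy": -0.04, "dz": 1.3, "wx": 0, "wy": 0, "wz": 0},
  ],
)

```text
clock: 16.75
tcp_pos: [0.5553, 0.0724, 0.1511]
ee_rot: [-180.0, -30.0, 3.7]
wrist_force: [0.9, 0.2, -1.6]
gripper_width: 0.3
grasp_force: 39.9
```

Run:
```python
from h import *
p,R,o=cur(); print(wh(p),R.T@o['wrist_force'])
c=cam('wrist'); np.savez('w_sp_seat.npz',**c)
print(hole(c,(264,182.5),11))
```

```text
[ 0.51010963 60.13543282 17.60180784] [ 0.00361693 -0.11577452  1.87010965]
(array([263.8069777 , 182.56379026]), np.int32(240))
```

step_arm(
  hand=4.0,
  steps=[
    {"dx": 0, "dy": 0, "dz": 0, "wx": 0, "wy": 0, "wz": 0},
    {"dx": 0, "dy": 0, "dz": 0, "wx": 0, "wy": 0, "wz": 0},
    {"dx": 0, "dy": 0, "dz": 0, "wx": 0, "wy": 0, "wz": 0},
    {"dx": 0, "dy": 0, "dz": -0.5, "wx": 0, "wy": 0, "wz": 0},
    {"dx": 0, "dy": 0, "dz": -2, "wx": 0, "wy": 0, "wz": 0},
    {"dx": 0, "dy": 0, "dz": -4, "wx": 0, "wy": 0, "wz": 0},
    {"dx": 0, "dy": 0, "dz": -6.5, "wx": 0, "wy": 0, "wz": 0},
    {"dx": 0, "dy": 0, "dz": -9, "wx": 0, "wy": 0, "wz": 0},
    {"dx": 0, "dy": 0, "dz": -10, "wx": 0, "wy": 0, "wz": 0},
    {"dx": 0, "dy": 0, "dz": -10, "wx": 0, "wy": 0, "wz": 0},
  ],
)

```text
clock: 18.05
tcp_pos: [0.5057, 0.0691, 0.2387]
ee_rot: [180.0, -30.1, 3.7]
wrist_force: [0.2, 0.2, -0.8]
gripper_width: 0.474
grasp_force: 0.0
```

Run:
```python
from h import *
c=cam('wrist'); np.savez('w_after.npz',**c)
def f(n,P,z,r):
    u0=proj(c,hw(P))[0]; u,a=hole(c,u0,r); print(n,u0.round(1),u.round(2),a,rayh(c,u,z).round(2))
for n,y in [('new',60),('mid',0),('right',-60)]:
    f(n+' boss',[31.4,y,20],20,7); f(n+' hump',[0,y,46],46,6)
    # depth of hump top patch, in head frame
    u0=proj(c,hw([8,y,46]))[0].astype(int); Q=wh(pts(c)[u0[1]-6:u0[1]+7,u0[0]-8:u0[0]+9].reshape(-1,3)); Q=Q[~np.isnan(Q[:,0])&(Q[:,2]>40)]
    A=np.c_[Q[:,0]-Q[:,0].mean(),Q[:,1]-Q[:,1].mean(),np.ones(len(Q))];print('   plane',np.linalg.lstsq(A,Q[:,2],rcond=None)[0].round(3),len(Q))
# mandrel in wrist? top depth later
p,R,o=cur();print(wh(p),o['clock'])
```

```text
new boss [263.9 147.5] [263.08 147.3 ] 93 [31.52 60.64 20.  ]
new hump [263.9 198.8] [262.82 198.53] 35 [ 0.16 60.73 46.  ]
   plane [-1.8000e-02 -1.1000e-02  4.4457e+01] 221
mid boss [344.6 147.8] [344.68 147.65] 89 [31.5  -0.04 20.  ]
mid hump [350.4 198.9] [350.43 198.83] 32 [ 0.05 -0.05 46.  ]
   plane [-3.2000e-02 -5.0000e-03  4.4545e+01] 220
right boss [423.6 148.4] [423.25 148.48] 90 [ 31.31 -59.76  20.  ]
right hump [434.8 198.9] [434.48 199.17] 31 [ -0.17 -59.83  46.  ]
   plane [-1.2000e-02  4.7000e-02  4.4576e+01] 219
[  0.48975288  59.99190256 117.47658805] 18.1
```

Run:
```python
from h import *
c=ld('w_sp_held');P=pts(c)
z=c['z_map'];p=None
# hump top patch in tool frame using fixed cam-in-tool
Rc=np.array([[0,-.96,-.278],[1,0,0],[0,-.278,.96]]);o=np.array([70.06,-.37,-142.5])
X=(P@c['R'].T+c['t'])*1000; T=X@Rc.T+o
q=T[285:305,250:280].reshape(-1,3); print(np.nanmedian(q,0), 'exp z -28.9')
c=cam('top');np.savez('top2.npz',**c)
go((np.array([.40,-.05,.30]),down(50,0)),(np.array([.4925,-.335,.20]),down(90.7,15)))
```

```text
[ -8.73973756   0.28182538 -28.47642273] exp z -28.9
now [0.5052 0.0691 0.237 ] [-179.98  -29.91    3.7 ] q [ -3.5 -28.3 128.4   4.7  50.3  80.8] t 18.15 F [-0.6 -0.2 -0.5]
{'dx': -6.63, 'dy': 11.2, 'dz': -11.08, 'wx': 12.06, 'wy': -28.26, 'wz': -45.21}
{'dx': -5.21, 'dy': 40.24, 'dz': 1.26, 'wx': 33.29, 'wy': -11.93, 'wz': -80.59}
```

step_arm(
  hand=5.2,
  steps=[
    {"dx": -0.5, "dy": 0.5, "dz": -4, "wx": 1.5, "wy": -3.5, "wz": -5.5},
    {"dx": -1.5, "dy": 2, "dz": -8, "wx": 3.2, "wy": -7.5, "wz": -12},
    {"dx": -3, "dy": 4, "dz": -10, "wx": 5, "wy": -12, "wz": -19},
    {"dx": -4.5, "dy": 6.5, "dz": -11, "wx": 7, "wy": -16.5, "wz": -26.5},
    {"dx": -5.5, "dy": 9, "dz": -11, "wx": 9, "wy": -21, "wz": -34},
    {"dx": -6.3, "dy": 11, "dz": -11, "wx": 11, "wy": -25.5, "wz": -41},
    {"dx": -6.6, "dy": 12, "dz": -11, "wx": 12, "wy": -28.3, "wz": -45},
    {"dx": -6.6, "dy": 14, "dz": -11, "wx": 12, "wy": -28.3, "wz": -45},
    {"dx": -6.6, "dy": 18, "dz": -11, "wx": 12, "wy": -28.3, "wz": -45},
    {"dx": -6.6, "dy": 22, "dz": -11, "wx": 12, "wy": -28.3, "wz": -45},
  ],
)

```text
clock: 19.4
tcp_pos: [0.4078, -0.1586, 0.2987]
ee_rot: [-179.9, 0.0, 49.8]
wrist_force: [-0.2, 0.2, -0.2]
gripper_width: 0.611
grasp_force: 0.0
```

Run:
```python
from h import *
go((np.array([.4925,-.335,.18]),down(90.7,15)))
```

```text
now [ 0.4078 -0.1586  0.2987] [-1.7992e+02  1.0000e-02  4.9830e+01] q [-31.6 -16.1 108.4   0.   87.8   8.6] t 19.4 F [-0.2  0.2 -0.2]
{'dx': -8.02, 'dy': 17.86, 'dz': 11.85, 'wx': 5.27, 'wy': 14.34, 'wz': -40.64}
```

step_arm(
  steps=[
    {"dx": -1.5, "dy": 3, "dz": 1.5, "wx": 1, "wy": 2.8, "wz": -8},
    {"dx": -3, "dy": 6, "dz": 3, "wx": 2, "wy": 5.6, "wz": -16},
    {"dx": -4.5, "dy": 9, "dz": 5, "wx": 3, "wy": 8.4, "wz": -24},
    {"dx": -6, "dy": 12, "dz": 7, "wx": 4, "wy": 11.2, "wz": -32},
    {"dx": -7.5, "dy": 15, "dz": 9, "wx": 5, "wy": 13.5, "wz": -38},
    {"dx": -8, "dy": 17, "dz": 11, "wx": 5.3, "wy": 14.3, "wz": -40.6},
    {"dx": -8, "dy": 17.5, "dz": 11.8, "wx": 5.3, "wy": 14.3, "wz": -40.6},
    {"dx": -8, "dy": 17.5, "dz": 11.8, "wx": 5.3, "wy": 14.3, "wz": -40.6},
    {"dx": -8, "dy": 17.5, "dz": 11.8, "wx": 5.3, "wy": 14.3, "wz": -40.6},
    {"dx": -8, "dy": 17.5, "dz": 11.8, "wx": 5.3, "wy": 14.3, "wz": -40.6},
  ],
)

```text
clock: 20.65
tcp_pos: [0.4901, -0.3316, 0.1836]
ee_rot: [179.9, -14.8, 90.7]
wrist_force: [0.5, -0.4, 1.5]
gripper_width: 0.609
grasp_force: 0.0
```

Run:
```python
from h import *
c=cam('wrist'); np.savez('w_man.npz',**c);P=pts(c)
p,R,o=cur();print(p,o['ee_rot'],o['q'].round(1))
Q=P.reshape(-1,3);Q=Q[~np.isnan(Q[:,0])]
Q=Q[(abs(Q[:,0]-.4925)<.035)&(Q[:,1]>-.41)&(Q[:,1]<-.17)]
# top profile along y: max z and x at max
for y in np.arange(-.40,-.18,.01):
    q=Q[(abs(Q[:,1]-y)<.003)]; q2=q[q[:,2]>.047]
    if len(q2)>5: t=q2[q2[:,2]>q2[:,2].max()-.012]; print(round(y,3),len(q2),'zmax',np.percentile(q2[:,2],97).round(4),'x range',q2[:,0].min().round(4),q2[:,0].max().round(4))
    # fit circle r known: x0,z0
# cylinder fit on shank top
S=Q[(Q[:,1]>-.355)&(Q[:,1]<-.21)&(Q[:,2]>.05)]
from scipy.optimize import least_squares
def f(a):
    ax=np.array([a[2],1,a[3]]);ax/=np.linalg.norm(ax);d=S-np.array([a[0],-.28,a[1]]);d=d-np.outer(d@ax,ax);return np.linalg.norm(d,axis=1)-.015
r=least_squares(f,[.4925,.045,0,0],loss='soft_l1',f_scale=.0005);print(r.x,np.std(f(r.x)),len(S))
F=Q[(Q[:,2]>.062)];print('flange pts y',np.percentile(F[:,1],[2,50,98]),len(F))
N=Q[(Q[:,2]>.050)&(Q[:,1]>-.25)];print('nose y',np.percentile(N[:,1],[99,99.9]))
```

```text
[ 0.49007902 -0.33162855  0.18351156] [179.87354129 -14.82282248  90.67182293] [-47.4  17.7  87.8  10.   85.6 -49.8]
-0.37 171 zmax 0.0667 x range 0.4731 0.5151
-0.36 224 zmax 0.0603 x range 0.4791 0.5078
-0.35 376 zmax 0.2205 x range 0.4634 0.516
-0.34 7932 zmax 0.28 x range 0.4617 0.5175
-0.33 3252 zmax 0.2574 x range 0.4575 0.5275
-0.32 303 zmax 0.1972 x range 0.4576 0.5223
-0.31 229 zmax 0.0602 x range 0.4777 0.5072
-0.3 228 zmax 0.0604 x range 0.4775 0.5059
-0.29 227 zmax 0.0604 x range 0.4775 0.5058
-0.28 229 zmax 0.0601 x range 0.4774 0.5058
-0.27 228 zmax 0.0603 x range 0.4773 0.5056
-0.26 230 zmax 0.0603 x range 0.4772 0.5055
-0.25 228 zmax 0.0603 x range 0.4771 0.5055
-0.24 233 zmax 0.0606 x range 0.477 0.5053
-0.23 229 zmax 0.0603 x range 0.4759 0.5053
-0.22 229 zmax 0.0603 x range 0.4758 0.5052
-0.21 229 zmax 0.0603 x range 0.4757 0.505
[ 0.49358204  0.02605379  0.06643599 -4.68226484] 0.012938387666024951 25749
flange pts y [-0.34647139 -0.33655218 -0.32554405] 20682
nose y [-0.20511963 -0.20423722]
```

Run:
```python
from h import *
from scipy.optimize import least_squares
c=ld('w_man');P=pts(c)
Q=P.reshape(-1,3);Q=Q[~np.isnan(Q[:,0])]
Q=Q[(abs(Q[:,0]-.4925)<.035)&(Q[:,1]>-.41)&(Q[:,1]<-.17)&(Q[:,2]<.075)]
S=Q[((Q[:,1]>-.31)|(Q[:,1]<-.355)&(Q[:,1]>-.362))&(Q[:,1]<-.21)&(Q[:,2]>.05)]
def f(a):
    ax=np.array([a[2],1,a[3]]);ax/=np.linalg.norm(ax);d=S-np.array([a[0],-.28,a[1]]);d=d-np.outer(d@ax,ax);return np.linalg.norm(d,axis=1)-.015
r=least_squares(f,[.4925,.045,0,0],loss='soft_l1',f_scale=.0005);print(r.x,np.std(f(r.x)),len(S))
F=Q[(Q[:,2]>.063)];print('flange y',np.percentile(F[:,1],[1,50,99]),len(F))
N=Q[(Q[:,2]>.050)&(Q[:,1]>-.25)];print('nose y',N[:,1].max())
mid=-.2042-.08; ax=np.array([r.x[2],1,0]); x=lambda y:r.x[0]+r.x[2]*(y+.28)
yaw=90-np.degrees(np.arctan(r.x[2])); print('tool yaw',yaw)
yg=mid-.052
tcp=lambda z:np.array([x(yg),yg+.0039,z])
go((tcp(.09),down(yaw,15)),(tcp(.0305),down(yaw,15)))
```

```text
[ 4.91769019e-01  4.46335301e-02 -2.04038821e-02  4.30889395e-04] 0.0005788512929891998 3908
flange y [-0.37015942 -0.36685575 -0.36410839] 198
nose y -0.20382120822135089
tool yaw 91.1688941345241
now [ 0.4901 -0.3316  0.1835] [179.87 -14.82  90.67] q [-47.4  17.7  87.8  10.   85.6 -49.8] t 20.7 F [ 0.1  0.1 -0. ]
{'dx': -2.46, 'dy': 0.26, 'dz': 9.02, 'wx': 0.25, 'wy': 0.18, 'wz': -0.48}
{'dx': -3.98, 'dy': 0.25, 'dz': 14.77, 'wx': 0.25, 'wy': 0.18, 'wz': -0.48}
```

step_arm(
  hand=5.2,
  steps=[
    {"dx": -1.2, "dy": 0.25, "dz": 3, "wx": 0.2, "wy": 0.2, "wz": -0.5},
    {"dx": -2.2, "dy": 0.25, "dz": 6, "wx": 0.2, "wy": 0.2, "wz": -0.5},
    {"dx": -2.5, "dy": 0.25, "dz": 8.5, "wx": 0.2, "wy": 0.2, "wz": -0.5},
    {"dx": -2.8, "dy": 0.25, "dz": 10, "wx": 0.2, "wy": 0.2, "wz": -0.5},
    {"dx": -3.2, "dy": 0.25, "dz": 11.5, "wx": 0.2, "wy": 0.2, "wz": -0.5},
    {"dx": -3.5, "dy": 0.25, "dz": 13, "wx": 0.2, "wy": 0.2, "wz": -0.5},
    {"dx": -3.8, "dy": 0.25, "dz": 14.2, "wx": 0.2, "wy": 0.2, "wz": -0.5},
    {"dx": -4, "dy": 0.25, "dz": 14.7, "wx": 0.2, "wy": 0.2, "wz": -0.5},
    {"dx": -4, "dy": 0.25, "dz": 14.8, "wx": 0.2, "wy": 0.2, "wz": -0.5},
    {"dx": -4, "dy": 0.25, "dz": 14.8, "wx": 0.2, "wy": 0.2, "wz": -0.5},
  ],
)

```text
clock: 21.95
tcp_pos: [0.4927, -0.3327, 0.0294]
ee_rot: [180.0, -15.1, 91.2]
wrist_force: [-0.8, 0.2, 0.1]
gripper_width: 0.608
grasp_force: 0.0
```

step_arm(
  hand=2.4,
  squeeze=40,
  steps=[
    {"dx": 0, "dy": 0, "dz": 0, "wx": 0, "wy": 0, "wz": 0},
    {"dx": 0, "dy": 0, "dz": 0, "wx": 0, "wy": 0, "wz": 0},
    {"dx": 0, "dy": 0, "dz": 0, "wx": 0, "wy": 0, "wz": 0},
    {"dx": 0, "dy": 0, "dz": 0, "wx": 0, "wy": 0, "wz": 0},
    {"dx": 0, "dy": 0, "dz": 0, "wx": 0, "wy": 0, "wz": 0},
    {"dx": 0, "dy": 0, "dz": 0, "wx": 0, "wy": 0, "wz": 0},
    {"dx": 0, "dy": 0, "dz": 0, "wx": 0, "wy": 0, "wz": 0},
    {"dx": 0, "dy": 0, "dz": 0, "wx": 0, "wy": 0, "wz": 0},
    {"dx": 0, "dy": 0, "dz": 0, "wx": 0, "wy": 0, "wz": 0},
    {"dx": 0, "dy": 0, "dz": 0, "wx": 0, "wy": 0, "wz": 0},
  ],
)

```text
clock: 23.2
tcp_pos: [0.4931, -0.3329, 0.0295]
ee_rot: [179.9, -15.0, 91.2]
wrist_force: [5.0, -1.7, 3.1]
gripper_width: 0.34
grasp_force: 39.7
```

Run:
```python
from h import *
p,R,o=cur(); np.savez('grip_man.npz',p=p,R=R); print(o['clock'],p,o['ee_rot'],o['wrist_force'],o['gripper_width'])
go((p+[0,0,.05],R))
```

```text
23.2 [ 0.49314049 -0.33287759  0.02945702] [179.92761929 -15.04704976  91.15070495] [ 5.04455539 -1.71645304  3.07766591] 0.340324403691376
now [ 0.4931 -0.3329  0.0295] [179.93 -15.05  91.15] q [-47.3  28.5  91.7  10.5  71.4 -52.8] t 23.2 F [ 5.  -1.7  3.1]
{'dx': 1.3, 'dy': 0.01, 'dz': -4.83, 'wx': 0.0, 'wy': 0.0, 'wz': 0.0}
```

Run:
```python
from h import *
def patch(c,P,r=2):
    u=proj(c,hw(P))[0].round().astype(int); q=wh(pts(c)[u[1]-r:u[1]+r+1,u[0]-r:u[0]+r+1].reshape(-1,3)); return np.nanmedian(q,0).round(2)
c=ld('w_after')
for y in (60,0,-60): print('w_after hump',patch(c,[8,y,46],4),'foot',patch(c,[39,y,18]),'boss',patch(c,[35,y-5,20],1))
c=ld('w_odd_grip'); print('odd grip hump15',patch(c,[5,60,46],5),'foot',patch(c,[36,60,15],2),'mid hump',patch(c,[10,0,46],4),'mid boss',patch(c,[36,-5,20],1))
for f in ('top2','side'):
    c=ld(f)
    for y in (60,0,-60): print(f,patch(c,[5,y,46],1),patch(c,[38,y,18],1))
    for P in ([.4918,-.29,.06],[.4918,-.25,.06]):
        u=proj(c,P)[0].round().astype(int); print('  mandrel top z',np.nanmax(pts(c)[u[1]-3:u[1]+4,u[0]-3:u[0]+4,2]).round(4))
    print('  bench',np.nanmedian(pts(c)[270:280,215:230,2]).round(4))
M=None
```

```text
w_after hump [ 7.22 59.93 44.39] foot [38.89 59.98 18.15] boss [34.48 54.77 18.27]
w_after hump [ 7.55 -0.22 44.73] foot [39.24 -0.21 18.07] boss [34.88 -5.68 18.79]
w_after hump [  7.59 -60.26  44.66] foot [ 38.96 -59.92  18.2 ] boss [ 34.45 -66.31  18.05]
odd grip hump15 [ 4.15 60.18 44.35] foot [35.8  59.82 13.6 ] mid hump [ 8.95 -0.93 44.4 ] mid boss [35.57 -5.48 18.59]
top2 [ 4.99 60.67 46.34] [38.17 58.78 17.87]
top2 [ 2.99  1.08 43.25] [37.79 -1.34 16.57]
top2 [  3.55 -61.47  44.95] [ 37.42 -58.38  17.07]
  mandrel top z 0.0662
  mandrel top z 0.0663
  bench 0.5667
side [ 3.88 57.47 43.  ] [37.11 56.32 11.96]
side [ 5.64 -2.91 43.45] [38.02  0.17 17.55]
side [  5.65 -63.17  43.28] [ 39.45 -62.11  16.05]
  mandrel top z 0.0617
  mandrel top z 0.0612
  bench -0.0002
```

```bash
cat >> h.py <<'E'
O=O+Rh()@np.array([-.0004,0,-.0015])
def mand(s,dx=0,dz=0,dyaw=0,dpitch=0):
    "tool pose putting mandrel mid at head y=s mm, offsets mm in world x,z"
    g=np.load('grip_man.npz'); m0=np.array([.4919,-.284,.0448])
    Rm=Ro.from_euler('z',YAW-1.17+dyaw,degrees=True).as_matrix()
    Rm=Ro.from_rotvec(np.radians(dpitch)*Rh()[:,1].cross(np.array([0,0,1])) if False else [0,0,0]).as_matrix()@Rm
    mt=hw([0,s,0])+np.array([dx,0,dz])/1000
    return mt+Rm@(g['p']-m0), Rm@g['R']
E
python3 - <<'E'
from h import *
print(O)
a,R=mand(-185)
go((np.array([a[0]-.03,a[1]-.05,.20]),R),(a,R))
E
```

```text
[0.56778292 0.01289781 0.13415096]
now [ 0.4931 -0.3329  0.0295] [179.93 -15.05  91.15] q [-47.3  28.5  91.7  10.5  71.4 -52.8] t 23.2 F [ 5.  -1.7  3.1]
{'dx': 10.33, 'dy': 6.1, 'dz': -14.87, 'wx': 0.63, 'wy': 0.0, 'wz': -2.35}
{'dx': 12.99, 'dy': 9.19, 'dz': -5.75, 'wx': 0.63, 'wy': 0.0, 'wz': -2.35}
```

step_arm(
  steps=[
    {"dx": 0.13, "dy": 0, "dz": -0.5, "wx": 0, "wy": 0, "wz": 0},
    {"dx": 0.5, "dy": 0, "dz": -1.9, "wx": 0, "wy": 0, "wz": 0},
    {"dx": 1.1, "dy": 0, "dz": -4.1, "wx": 0, "wy": 0, "wz": 0},
    {"dx": 1.7, "dy": 0, "dz": -6.3, "wx": 0, "wy": 0, "wz": 0},
    {"dx": 2.3, "dy": 0, "dz": -8.6, "wx": 0, "wy": 0, "wz": 0},
    {"dx": 4, "dy": 1.5, "dz": -8.2, "wx": 0.1, "wy": 0, "wz": -0.5},
    {"dx": 6.5, "dy": 3.5, "dz": -7.5, "wx": 0.3, "wy": 0, "wz": -1},
    {"dx": 9, "dy": 6, "dz": -6.8, "wx": 0.5, "wy": 0, "wz": -1.7},
    {"dx": 11.5, "dy": 8, "dz": -6.1, "wx": 0.6, "wy": 0, "wz": -2.2},
    {"dx": 13, "dy": 9.2, "dz": -5.75, "wx": 0.6, "wy": 0, "wz": -2.35},
  ],
)

```text
clock: 24.45
tcp_pos: [0.583, -0.2176, 0.1182]
ee_rot: [-180.0, -15.2, 93.7]
wrist_force: [0.2, -0.3, -3.0]
gripper_width: 0.338
grasp_force: 39.8
```

Run:
```python
from h import *
s=cam('side');t=cam('top');w=cam('wrist');np.savez('w_pre.npz',**w)
a,R=mand(-185);go((a,R))
def crop(c,x,y,w_,h,W,H): return cv2.resize(c['pixels'][y:y+h,x:x+w_],(W,H),interpolation=cv2.INTER_CUBIC)
im=np.vstack([np.hstack([crop(s,200,100,180,135,400,300),crop(t,230,150,140,105,400,300)]),np.hstack([cv2.resize(w['pixels'],(400,300)),np.zeros((300,400,3),np.uint8)])])
cv2.imwrite('pics/pre.png',im)
# shank fit in wrist frame
from scipy.optimize import least_squares
P=pts(w);Q=P.reshape(-1,3);Q=Q[~np.isnan(Q[:,0])];q=(Q-hw([0,-185,0]))@Ro.from_euler('z',YAW,degrees=True).as_matrix()*1000
for y in range(-50,85,10):
    m=(abs(q[:,1]-y)<2)&(abs(q[:,0])<16)&(q[:,2]>3)&(q[:,2]<25)
    if m.sum()>30: print(y,m.sum(),'x',q[m,0].min().round(1),q[m,0].max().round(1),'ztop',np.percentile(q[m,2],97).round(2))
```

```text
now [ 0.5824 -0.219   0.1182] [-179.99  -15.1    93.69] q [-34.3  23.9  87.3  12.1  78.5 -41.4] t 24.6 F [-0.3  0.2 -2.7]
{'dx': -0.13, 'dy': 0.02, 'dz': -0.09, 'wx': -0.11, 'wy': -0.06, 'wz': 0.11}
-50 877 x -15.8 16.0 ztop 22.61
-40 796 x -16.0 16.0 ztop 14.4
-30 685 x -14.1 14.9 ztop 14.35
-20 673 x -13.9 14.8 ztop 14.21
-10 703 x -13.6 14.8 ztop 14.08
0 694 x -13.7 14.7 ztop 14.01
10 687 x -13.7 14.7 ztop 13.9
20 670 x -13.7 14.7 ztop 13.8
30 673 x -13.8 14.6 ztop 13.79
40 659 x -13.9 14.7 ztop 13.56
50 639 x -13.9 14.3 ztop 13.45
60 64 x -13.5 14.3 ztop 8.32
```

```bash
cat >> h.py <<'E'
PIT=.65
def ins(s,dx=0,dz=0):
    a,R=mand(s,dx-.3,dz+.3); return a,R@Ro.from_euler('y',PIT,degrees=True).as_matrix()
E
python3 - <<'E'
from h import *
go(ins(-165),ins(-145))
E
```

```text
now [ 0.5824 -0.219   0.1182] [-179.99  -15.1    93.69] q [-34.3  23.9  87.3  12.1  78.5 -41.4] t 24.6 F [-0.3  0.2 -2.7]
{'dx': 1.81, 'dy': -0.01, 'dz': 0.4, 'wx': -0.11, 'wy': 0.59, 'wz': 0.11}
{'dx': 3.74, 'dy': -0.0, 'dz': 0.92, 'wx': -0.11, 'wy': 0.59, 'wz': 0.11}
```

View pics/pre.png

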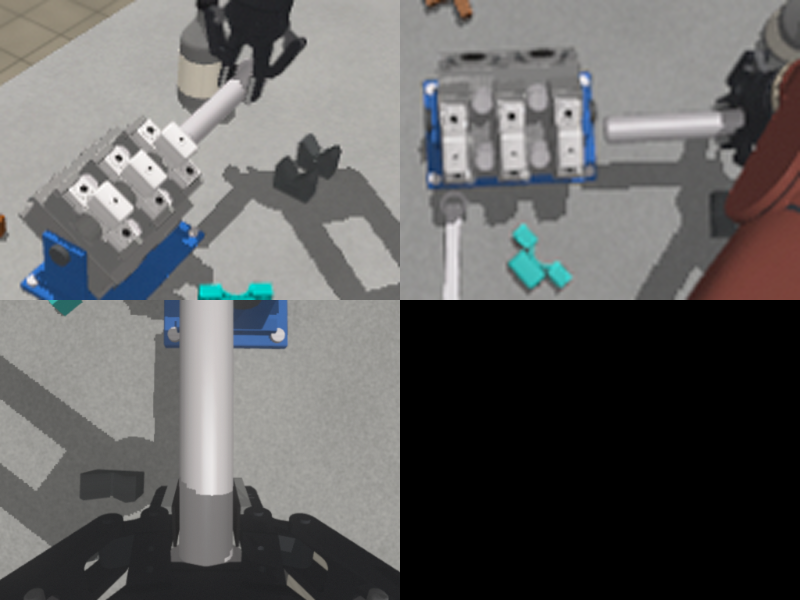

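The last picture shows all three wide caps seated and the mandrel held in line with the bores, its nose about 10 mm short of the head (top view (607,128), head end at (585,128)).

step_arm(
  steps=[
    {"dx": 0.5, "dy": 0, "dz": 0.05, "wx": -0.1, "wy": 0.6, "wz": 0.1},
    {"dx": 1, "dy": 0, "dz": 0.18, "wx": -0.1, "wy": 0.6, "wz": 0.1},
    {"dx": 1.5, "dy": 0, "dz": 0.32, "wx": -0.1, "wy": 0.6, "wz": 0.1},
    {"dx": 1.81, "dy": 0, "dz": 0.4, "wx": -0.1, "wy": 0.6, "wz": 0.1},
    {"dx": 2.2, "dy": 0, "dz": 0.51, "wx": -0.1, "wy": 0.6, "wz": 0.1},
    {"dx": 2.5, "dy": 0, "dz": 0.59, "wx": -0.1, "wy": 0.6, "wz": 0.1},
    {"dx": 2.8, "dy": 0, "dz": 0.67, "wx": -0.1, "wy": 0.6, "wz": 0.1},
    {"dx": 3.1, "dy": 0, "dz": 0.75, "wx": -0.1, "wy": 0.6, "wz": 0.1},
    {"dx": 3.4, "dy": 0, "dz": 0.83, "wx": -0.1, "wy": 0.6, "wz": 0.1},
    {"dx": 3.4, "dy": 0, "dz": 0.83, "wx": -0.1, "wy": 0.6, "wz": 0.1},
  ],
)

```text
clock: 25.85
tcp_pos: [0.58, -0.1849, 0.1191]
ee_rot: [179.9, -15.7, 93.5]
wrist_force: [0.1, 0.6, -3.2]
gripper_width: 0.333
grasp_force: 39.9
```

```bash
cat > chk.py <<'E'
from h import *
w=cam('wrist')
o=cur()[2];print('F',o['wrist_force'],'T',o['wrist_torque'],o['clock'])
P=pts(w);Q=P.reshape(-1,3);Q=Q[~np.isnan(Q[:,0])];q=(Q-O)@Ro.from_euler('z',YAW,degrees=True).as_matrix()*1000
for y in range(-220,80,15):
    m=(abs(q[:,1]-y)<2)&(abs(q[:,0])<15.5)&(q[:,2]>5)&(q[:,2]<18)
    if 300<m.sum()<1000: print(y,m.sum(),'x',q[m,0].min().round(1),q[m,0].max().round(1),'ztop',np.percentile(q[m,2],97).round(2))
E
python3 - <<'E'
import chk
from h import *
go(ins(-145),ins(-125))
E
```

```text
F [-0.04623092 -0.72435603 -3.55278317] T [-0.44266807 -0.03877415 -0.00443677] 25.9
-220 657 x -15.3 15.2 ztop 15.47
-205 738 x -15.3 14.1 ztop 15.7
-190 685 x -15.3 15.4 ztop 15.49
-175 672 x -14.5 13.4 ztop 15.34
-160 677 x -14.5 13.4 ztop 15.21
-145 681 x -14.4 13.4 ztop 15.35
-130 666 x -14.4 13.5 ztop 15.36
-115 660 x -14.5 13.6 ztop 15.19
-100 639 x -14.5 13.7 ztop 15.29
now [ 0.5801 -0.1851  0.1192] [179.91 -15.7   93.49] q [-32.2  21.8  90.1  13.1  77.7 -39.5] t 25.9 F [-0.  -0.7 -3.6]
{'dx': 0.43, 'dy': 0.01, 'dz': 0.13, 'wx': 0.05, 'wy': -0.01, 'wz': -0.09}
{'dx': 2.35, 'dy': 0.01, 'dz': 0.67, 'wx': 0.05, 'wy': -0.01, 'wz': -0.09}
```

step_arm(
  steps=[
    {"dx": 0.4, "dy": 0.03, "dz": 0.12, "wx": 0, "wy": 0, "wz": 0},
    {"dx": 0.8, "dy": 0.03, "dz": 0.23, "wx": 0, "wy": 0, "wz": 0},
    {"dx": 1.2, "dy": 0.03, "dz": 0.35, "wx": 0, "wy": 0, "wz": 0},
    {"dx": 1.6, "dy": 0.03, "dz": 0.46, "wx": 0, "wy": 0, "wz": 0},
    {"dx": 2, "dy": 0.03, "dz": 0.57, "wx": 0, "wy": 0, "wz": 0},
    {"dx": 2.4, "dy": 0.03, "dz": 0.68, "wx": 0, "wy": 0, "wz": 0},
    {"dx": 2.8, "dy": 0.03, "dz": 0.79, "wx": 0, "wy": 0, "wz": 0},
    {"dx": 3.2, "dy": 0.03, "dz": 0.9, "wx": 0, "wy": 0, "wz": 0},
    {"dx": 3.6, "dy": 0.03, "dz": 1.01, "wx": 0, "wy": 0, "wz": 0},
    {"dx": 3.6, "dy": 0.03, "dz": 1.01, "wx": 0, "wy": 0, "wz": 0},
  ],
)

```text
clock: 27.15
tcp_pos: [0.5781, -0.1474, 0.1192]
ee_rot: [179.9, -15.7, 93.5]
wrist_force: [-0.5, 0.2, -3.8]
gripper_width: 0.34
grasp_force: 39.9
```

Run:
```python
import chk
from h import *
go(ins(-110),ins(-70),ins(-55))
```

```text
F [-0.63219721 -0.50116807 -3.4973089 ] T [-0.41465496 -0.07074059 -0.02550452] 27.2
-190 639 x -14.4 13.8 ztop 15.37
-175 749 x -14.9 14.4 ztop 15.66
-160 738 x -15.2 15.5 ztop 15.64
-145 686 x -14.1 13.7 ztop 15.34
-130 717 x -14.1 13.7 ztop 15.27
-115 679 x -14.0 13.8 ztop 15.26
-100 677 x -14.1 13.8 ztop 15.37
-85 676 x -14.1 13.9 ztop 15.34
now [ 0.5781 -0.1477  0.1192] [179.9  -15.7   93.49] q [-29.4  19.7  92.8  13.6  76.5 -37.1] t 27.2 F [-0.6 -0.5 -3.5]
{'dx': 0.19, 'dy': -0.03, 'dz': 0.06, 'wx': 0.05, 'wy': -0.0, 'wz': -0.09}
{'dx': 4.04, 'dy': -0.04, 'dz': 1.15, 'wx': 0.05, 'wy': -0.0, 'wz': -0.09}
{'dx': 5.49, 'dy': -0.04, 'dz': 1.55, 'wx': 0.05, 'wy': -0.0, 'wz': -0.09}
```

step_arm(
  steps=[
    {"dx": 0.6, "dy": 0, "dz": 0.18, "wx": 0, "wy": 0, "wz": 0},
    {"dx": 1.2, "dy": 0, "dz": 0.35, "wx": 0, "wy": 0, "wz": 0},
    {"dx": 1.8, "dy": 0, "dz": 0.52, "wx": 0, "wy": 0, "wz": 0},
    {"dx": 2.4, "dy": 0, "dz": 0.69, "wx": 0, "wy": 0, "wz": 0},
    {"dx": 3, "dy": 0, "dz": 0.85, "wx": 0, "wy": 0, "wz": 0},
    {"dx": 3.6, "dy": 0, "dz": 1.02, "wx": 0, "wy": 0, "wz": 0},
    {"dx": 4.2, "dy": 0, "dz": 1.19, "wx": 0, "wy": 0, "wz": 0},
    {"dx": 4.8, "dy": 0, "dz": 1.36, "wx": 0, "wy": 0, "wz": 0},
    {"dx": 5.4, "dy": 0, "dz": 1.53, "wx": 0, "wy": 0, "wz": 0},
    {"dx": 5.4, "dy": 0, "dz": 1.53, "wx": 0, "wy": 0, "wz": 0},
  ],
)

```text
clock: 28.45
tcp_pos: [0.5746, -0.0912, 0.1191]
ee_rot: [179.9, -15.7, 93.5]
wrist_force: [0.5, 0.3, -3.1]
gripper_width: 0.339
grasp_force: 39.9
```

Run:
```python
from h import *
o=cur()[2];print('F',o['wrist_force'],'T',o['wrist_torque'])
go(ins(-55))
# tool-frame vector for world-up 1cm, head -y 1cm
p,R,_=cur(); print('up',R.T@[0,0,1],'-yh',R.T@-Rh()[:,1], 'TCP head',wh(p))
```

```text
F [ 0.50307259  0.27692546 -3.06326494] T [-0.41411459 -0.0292191   0.01554828]
now [ 0.5746 -0.0912  0.1191] [179.91 -15.71  93.51] q [-24.8  16.9  96.3  14.4  74.7 -33.1] t 28.45 F [ 0.5  0.3 -3.1]
{'dx': 0.05, 'dy': -0.04, 'dz': 0.01, 'wx': 0.03, 'wy': -0.02, 'wz': -0.07}
up [ 0.27084373  0.00148462 -0.96262219] -yh [-0.96262219  0.00195517 -0.27084071] TCP head [  -7.28953973 -104.33150102  -13.21993269]
```

step_arm(
  hand=4.6,
  steps=[
    {"dx": 0, "dy": 0, "dz": 0, "wx": 0, "wy": 0, "wz": 0},
    {"dx": 0, "dy": 0, "dz": 0, "wx": 0, "wy": 0, "wz": 0},
    {"dx": 0, "dy": 0, "dz": 0, "wx": 0, "wy": 0, "wz": 0},
    {"dx": 0.14, "dy": 0, "dz": -0.5, "wx": 0, "wy": 0, "wz": 0},
    {"dx": 0.5, "dy": 0, "dz": -1.9, "wx": 0, "wy": 0, "wz": 0},
    {"dx": 1.1, "dy": 0, "dz": -3.9, "wx": 0, "wy": 0, "wz": 0},
    {"dx": 1.7, "dy": 0, "dz": -5.9, "wx": 0, "wy": 0, "wz": 0},
    {"dx": 1.7, "dy": 0, "dz": -8, "wx": 0, "wy": 0, "wz": 0},
    {"dx": -1, "dy": 0, "dz": -9, "wx": 0, "wy": 0, "wz": 0},
    {"dx": -4, "dy": 0, "dz": -9.8, "wx": 0, "wy": 0, "wz": 0},
  ],
)

```text
clock: 29.7
tcp_pos: [0.5794, -0.1573, 0.2053]
ee_rot: [179.7, -15.6, 93.6]
wrist_force: [0.6, -0.8, 0.3]
gripper_width: 0.536
grasp_force: 0.0
```

Run:
```python
from h import *
w=cam('wrist');np.savez('w_rel.npz',**w)
P=pts(w);Q=P.reshape(-1,3);Q=Q[~np.isnan(Q[:,0])];q=(Q-O)@Ro.from_euler('z',YAW,degrees=True).as_matrix()*1000
for y in list(range(-150,-76,8))+[-30,30,40]:
    m=(abs(q[:,1]-y)<2)&(abs(q[:,0])<26)&(q[:,2]>5)&(q[:,2]<26)
    if m.sum()>20: print(y,m.sum(),'x',q[m,0].min().round(1),q[m,0].max().round(1),'ztop',np.percentile(q[m,2],97).round(2))
m=(q[:,2]>18)&(q[:,2]<25)&(abs(q[:,0])<8)&(q[:,1]<-100);print('flange y',np.percentile(q[m,1],[1,50,99]) if m.sum() else None)
R=(Ro.from_euler('z',YAW+90,degrees=True)*Ro.from_euler('xyz',[180,0,0],degrees=True)*Ro.from_euler('y',15,degrees=True)).as_matrix()
yh=Rh()[:,1]
tip=lambda y,z: np.array([*(O+yh*y/1000)[:2],z])
go((tip(-172,.19),R),(tip(-172,.130),R),(tip(-155,.130),R))
```

```text
-142 324 x -19.9 20.7 ztop 20.98
-134 236 x -13.1 14.0 ztop 14.47
-126 240 x -13.1 14.0 ztop 14.47
-118 242 x -13.1 14.7 ztop 14.47
-110 247 x -13.1 14.0 ztop 14.36
-102 241 x -12.4 14.7 ztop 14.46
-94 244 x -13.1 14.8 ztop 14.61
-86 239 x -13.1 14.8 ztop 14.56
-78 354 x -12.4 26.0 ztop 20.46
-30 190 x -12.4 14.9 ztop 14.64
flange y [-142.627044   -140.07481406 -136.88794679]
now [ 0.5792 -0.1614  0.2046] [179.76 -15.46  93.42] q [-30.4  15.5  88.2  13.   84.9 -35.9] t 29.75 F [-1.2 -1.4 -0.6]
{'dx': -0.13, 'dy': -0.05, 'dz': 1.48, 'wx': 0.29, 'wy': -0.46, 'wz': -0.18}
{'dx': -1.73, 'dy': -0.07, 'dz': 7.27, 'wx': 0.29, 'wy': -0.46, 'wz': -0.18}
{'dx': -0.09, 'dy': -0.08, 'dz': 7.72, 'wx': 0.29, 'wy': -0.46, 'wz': -0.18}
```

step_arm(
  hand=0,
  squeeze=40,
  steps=[
    {"dx": -0.1, "dy": 0, "dz": 0, "wx": 0, "wy": 0, "wz": 0},
    {"dx": -0.13, "dy": -0.05, "dz": 0.7, "wx": 0.3, "wy": -0.4, "wz": -0.2},
    {"dx": -0.13, "dy": -0.05, "dz": 1.5, "wx": 0.3, "wy": -0.4, "wz": -0.2},
    {"dx": -0.5, "dy": -0.05, "dz": 2.8, "wx": 0.3, "wy": -0.4, "wz": -0.2},
    {"dx": -1, "dy": -0.05, "dz": 4.6, "wx": 0.3, "wy": -0.4, "wz": -0.2},
    {"dx": -1.5, "dy": -0.07, "dz": 6.4, "wx": 0.3, "wy": -0.4, "wz": -0.2},
    {"dx": -1.73, "dy": -0.07, "dz": 7.27, "wx": 0.3, "wy": -0.4, "wz": -0.2},
    {"dx": -1.3, "dy": -0.07, "dz": 7.4, "wx": 0.3, "wy": -0.4, "wz": -0.2},
    {"dx": -0.7, "dy": -0.07, "dz": 7.55, "wx": 0.3, "wy": -0.4, "wz": -0.2},
    {"dx": -0.3, "dy": -0.07, "dz": 7.66, "wx": 0.3, "wy": -0.4, "wz": -0.2},
  ],
)

```text
clock: 31.0
tcp_pos: [0.5774, -0.1387, 0.1289]
ee_rot: [-179.9, -15.3, 93.7]
wrist_force: [0.8, -2.1, 1.6]
gripper_width: 0.002
grasp_force: 0.9
```

```bash
cat >> h.py <<'E'
def push():
    R=(Ro.from_euler('z',YAW+90,degrees=True)*Ro.from_euler('xyz',[180,0,0],degrees=True)*Ro.from_euler('y',15,degrees=True)).as_matrix()
    yh=Rh()[:,1]; p,_,o=cur(); print('tip head y',(p-O)@yh*1000,'z',p[2],'Fy',o['wrist_force']@yh,'F',o['wrist_force'].round(1))
    return R,lambda y,z=.130: (np.array([*(O+yh*y/1000)[:2],z]),R)
E
cat > pc.py <<'E'
from h import *
w=cam('wrist')
P=pts(w);Q=P.reshape(-1,3);Q=Q[~np.isnan(Q[:,0])];q=(Q-O)@Ro.from_euler('z',YAW,degrees=True).as_matrix()*1000
m=(q[:,2]>17)&(q[:,2]<24)&(abs(q[:,0])<6)&(q[:,1]<-74)&(q[:,1]>-150);print('flange y',np.percentile(q[m,1],[1,50,99]).round(1) if m.sum() else None, m.sum())
E
python3 - <<'E'
import pc
from h import *
R,t=push(); go(t(-150),t(-135),t(-95))
E
```

```text
flange y [-148.3 -140.3 -136.1] 699
tip head y -151.64004357225457 z 0.12894003991136177 Fy -0.8517877997222238 F [ 0.6 -0.8  0.4]
now [ 0.5773 -0.1384  0.1289] [-179.93  -15.25   93.74] q [-28.4  18.5  93.1  13.2  77.1 -36.1] t 31.05 F [ 0.6 -0.8  0.4]
{'dx': 0.19, 'dy': -0.0, 'dz': -0.06, 'wx': -0.1, 'wy': -0.25, 'wz': 0.13}
{'dx': 1.63, 'dy': 0.0, 'dz': 0.34, 'wx': -0.1, 'wy': -0.25, 'wz': 0.13}
{'dx': 5.49, 'dy': 0.01, 'dz': 1.39, 'wx': -0.1, 'wy': -0.25, 'wz': 0.13}
```

step_arm(
  steps=[
    {"dx": 0.3, "dy": 0, "dz": 0.02, "wx": 0, "wy": 0, "wz": 0},
    {"dx": 0.7, "dy": 0, "dz": 0.12, "wx": 0, "wy": 0, "wz": 0},
    {"dx": 1.1, "dy": 0, "dz": 0.22, "wx": 0, "wy": 0, "wz": 0},
    {"dx": 1.5, "dy": 0, "dz": 0.32, "wx": 0, "wy": 0, "wz": 0},
    {"dx": 1.9, "dy": 0, "dz": 0.43, "wx": 0, "wy": 0, "wz": 0},
    {"dx": 2.3, "dy": 0, "dz": 0.54, "wx": 0, "wy": 0, "wz": 0},
    {"dx": 2.7, "dy": 0, "dz": 0.65, "wx": 0, "wy": 0, "wz": 0},
    {"dx": 3.1, "dy": 0, "dz": 0.76, "wx": 0, "wy": 0, "wz": 0},
    {"dx": 3.5, "dy": 0, "dz": 0.87, "wx": 0, "wy": 0, "wz": 0},
    {"dx": 3.5, "dy": 0, "dz": 0.87, "wx": 0, "wy": 0, "wz": 0},
  ],
)

```text
clock: 32.3
tcp_pos: [0.5744, -0.1023, 0.1288]
ee_rot: [-179.8, -15.3, 93.7]
wrist_force: [0.0, -1.4, 0.6]
gripper_width: 0.001
grasp_force: 0.5
```

Run:
```python
import pc
from h import *
R,t=push(); go(t(-105),t(-95))
```

```text
flange y [-111.8 -103.7  -99.4] 691
tip head y -115.37279534527343 z 0.1286612232682316 Fy -1.502920752948 F [ 0.2 -1.5  0.3]
now [ 0.5742 -0.1023  0.1287] [-179.81  -15.36   93.7 ] q [-25.5  16.7  95.3  13.7  76.1 -33.5] t 32.35 F [ 0.2 -1.5  0.3]
{'dx': 1.04, 'dy': 0.09, 'dz': 0.15, 'wx': -0.22, 'wy': -0.36, 'wz': 0.1}
{'dx': 2.0, 'dy': 0.09, 'dz': 0.41, 'wx': -0.22, 'wy': -0.36, 'wz': 0.1}
```

step_arm(
  steps=[
    {"dx": 0.2, "dy": 0.05, "dz": 0.02, "wx": 0, "wy": 0, "wz": 0},
    {"dx": 0.4, "dy": 0.09, "dz": 0.06, "wx": 0, "wy": 0, "wz": 0},
    {"dx": 0.6, "dy": 0.09, "dz": 0.1, "wx": 0, "wy": 0, "wz": 0},
    {"dx": 0.8, "dy": 0.09, "dz": 0.15, "wx": 0, "wy": 0, "wz": 0},
    {"dx": 1.0, "dy": 0.09, "dz": 0.2, "wx": 0, "wy": 0, "wz": 0},
    {"dx": 1.2, "dy": 0.09, "dz": 0.25, "wx": 0, "wy": 0, "wz": 0},
    {"dx": 1.4, "dy": 0.09, "dz": 0.3, "wx": 0, "wy": 0, "wz": 0},
    {"dx": 1.6, "dy": 0.09, "dz": 0.36, "wx": 0, "wy": 0, "wz": 0},
    {"dx": 1.7, "dy": 0.09, "dz": 0.39, "wx": 0, "wy": 0, "wz": 0},
    {"dx": 1.7, "dy": 0.09, "dz": 0.39, "wx": 0, "wy": 0, "wz": 0},
  ],
)

```text
clock: 33.6
tcp_pos: [0.5743, -0.0853, 0.1297]
ee_rot: [-179.9, -15.3, 93.7]
wrist_force: [-0.2, -1.2, -0.6]
gripper_width: -0.002
grasp_force: 0.4
```

Run:
```python
import pc
from h import *
R,t=push(); go(t(-95))
```

```text
flange y [-94.6 -86.7 -82.5] 673
tip head y -98.46017543918177 z 0.12967624696018185 Fy -0.8513477314067391 F [ 0.3 -0.8 -1. ]
now [ 0.5743 -0.0853  0.1297] [-179.85  -15.32   93.69] q [-24.1  16.   96.1  13.9  75.7 -32.2] t 33.65 F [ 0.3 -0.8 -1. ]
{'dx': 0.34, 'dy': -0.03, 'dz': 0.06, 'wx': -0.17, 'wy': -0.32, 'wz': 0.08}
```

step_arm(
  steps=[
    {"dx": 0.06, "dy": 0, "dz": 0.02, "wx": 0, "wy": 0, "wz": 0},
    {"dx": 0.12, "dy": 0, "dz": 0.03, "wx": 0, "wy": 0, "wz": 0},
    {"dx": 0.18, "dy": 0, "dz": 0.05, "wx": 0, "wy": 0, "wz": 0},
    {"dx": 0.24, "dy": 0, "dz": 0.06, "wx": 0, "wy": 0, "wz": 0},
    {"dx": 0.3, "dy": 0, "dz": 0.08, "wx": 0, "wy": 0, "wz": 0},
    {"dx": 0.34, "dy": 0, "dz": 0.09, "wx": 0, "wy": 0, "wz": 0},
    {"dx": 0.38, "dy": 0, "dz": 0.1, "wx": 0, "wy": 0, "wz": 0},
    {"dx": 0.42, "dy": 0, "dz": 0.11, "wx": 0, "wy": 0, "wz": 0},
    {"dx": 0.45, "dy": 0, "dz": 0.12, "wx": 0, "wy": 0, "wz": 0},
    {"dx": 0.45, "dy": 0, "dz": 0.12, "wx": 0, "wy": 0, "wz": 0},
  ],
)

```text
clock: 34.9
tcp_pos: [0.574, -0.0808, 0.1296]
ee_rot: [-179.8, -15.3, 93.7]
wrist_force: [0.1, -2.4, -0.5]
gripper_width: 0.0
grasp_force: 0.8
```

Run:
```python
import pc
from h import *
R,t=push()
```

```text
flange y [-90.  -82.2 -78. ] 678
tip head y -93.88865874508528 z 0.12964230795641699 Fy -1.4282702398368399 F [-0.3 -1.5 -0.2]
```

step_arm(
  steps=[
    {"dx": 0.02, "dy": 0, "dz": 0, "wx": 0, "wy": 0, "wz": 0},
    {"dx": 0.04, "dy": 0, "dz": 0.01, "wx": 0, "wy": 0, "wz": 0},
    {"dx": 0.05, "dy": 0, "dz": 0.01, "wx": 0, "wy": 0, "wz": 0},
    {"dx": 0.06, "dy": 0, "dz": 0.02, "wx": 0, "wy": 0, "wz": 0},
    {"dx": 0.07, "dy": 0, "dz": 0.02, "wx": 0, "wy": 0, "wz": 0},
    {"dx": 0.08, "dy": 0, "dz": 0.02, "wx": 0, "wy": 0, "wz": 0},
    {"dx": 0.09, "dy": 0, "dz": 0.02, "wx": 0, "wy": 0, "wz": 0},
    {"dx": 0.1, "dy": 0, "dz": 0.03, "wx": 0, "wy": 0, "wz": 0},
    {"dx": 0.1, "dy": 0, "dz": 0.03, "wx": 0, "wy": 0, "wz": 0},
    {"dx": 0.1, "dy": 0, "dz": 0.03, "wx": 0, "wy": 0, "wz": 0},
  ],
)

```text
clock: 36.2
tcp_pos: [0.574, -0.0801, 0.1296]
ee_rot: [-179.9, -15.3, 93.7]
wrist_force: [-0.6, -4.2, -0.6]
gripper_width: -0.0
grasp_force: 2.6
```

Run:
```python
import pc
from h import *
R,t=push()
```

```text
flange y [-89.4 -81.7 -77.5] 693
tip head y -93.24308773190893 z 0.12963569251534335 Fy -4.5925587471632525 F [-0.7 -4.6 -0.3]
```

step_arm(
  steps=[
    {"dx": -0.5, "dy": 0, "dz": -0.13, "wx": 0, "wy": 0, "wz": 0},
    {"dx": -2, "dy": 0, "dz": -0.5, "wx": 0, "wy": 0, "wz": 0},
    {"dx": -4, "dy": 0, "dz": -1.1, "wx": 0, "wy": 0, "wz": 0},
    {"dx": -5, "dy": 0, "dz": -3, "wx": 0, "wy": 0, "wz": 0},
    {"dx": -5, "dy": 0, "dz": -6, "wx": 0, "wy": 0, "wz": 0},
    {"dx": -4, "dy": 0, "dz": -10, "wx": 0, "wy": 0, "wz": 0},
    {"dx": -1, "dy": 0, "dz": -13, "wx": 0, "wy": 0, "wz": 0},
    {"dx": 2, "dy": 0, "dz": -14, "wx": 0, "wy": 0, "wz": 0},
    {"dx": 4, "dy": 0, "dz": -14, "wx": 0, "wy": 0, "wz": 0},
    {"dx": 4, "dy": 0, "dz": -14, "wx": 0, "wy": 0, "wz": 0},
  ],
)

```text
clock: 37.5
tcp_pos: [0.5741, -0.0775, 0.2756]
ee_rot: [-179.9, -15.3, 93.8]
wrist_force: [-1.3, -0.0, -0.7]
gripper_width: -0.0
grasp_force: 0.0
```

Run:
```python
from h import *
c=cam('wrist'); np.savez('w_end.npz',**c); P=pts(c)
O2=O+Rh()@np.array([.4,0,1.5])/1000
Q=P.reshape(-1,3);Q=Q[~np.isnan(Q[:,0])];q=(Q-O)@Ro.from_euler('z',YAW,degrees=True).as_matrix()*1000
for y in (-80,-30,30,75):
    m=(abs(q[:,1]-y)<2)&(abs(q[:,0])<24)&(q[:,2]>5)&(q[:,2]<26); print(y,m.sum(),np.percentile(q[m,2],97).round(1) if m.sum()>5 else '')
m=(q[:,2]>17)&(q[:,2]<24)&(abs(q[:,0])<6)&(q[:,1]<-74)&(q[:,1]>-100);print('flange',np.percentile(q[m,1],[1,50,99]))
for y in (60,0,-60):
    for zt,P0,r in ((46,[0,y,46],5),(20,[31.4,y,20],6)):
        u0=proj(c,hw(P0))[0]
        try: u,a=hole(c,u0,r); print(y,zt,u0.round(1),u.round(1),a,rayh(c,u,zt).round(2))
        except Exception as e: print(y,zt,u0,'no',e)
    h=wh(P.reshape(-1,3)); m=(abs(h[:,0]-8)<5)&(abs(h[:,1]-y)<9)&(abs(h[:,2]-46)<6)
    A=np.c_[h[m,0]-8,h[m,1]-y,np.ones(m.sum())]; print('  plane',np.linalg.lstsq(A,h[m,2],rcond=None)[0].round(3),m.sum())
t=cam('top');s=cam('side');im=np.hstack([t['pixels'],s['pixels']])
o=cur()[2];print(o['clock'],o['wrist_force'],o['tcp_pos'])
```

```text
-80 220 21.5
-30 142 14.4
30 136 14.5
75 0 
flange [-83.52804082 -80.83395016 -78.20705919]
60 46 [235.1  29.9] [235.   28.7] 23 [-0.17 61.   46.  ]
60 20 [285.3  33.8] [285.5  32.9] 64 [31.54 60.73 20.  ]
  plane [-4.5000e-02  1.5000e-02  4.5937e+01] 248
0 46 [234.7 105.1] [234.4 105.3] 22 [-0.29 -0.14 46.  ]
0 20 [285.2 107.2] [285.2 107.5] 71 [31.4  -0.26 20.  ]
  plane [-1.7000e-02 -5.0000e-03  4.6024e+01] 246
-60 46 [234.4 181.3] [233.8 181.7] 24 [ -0.54 -60.29  46.  ]
-60 20 [284.9 181.5] [284.7 182. ] 67 [ 31.25 -60.4   20.  ]
  plane [-5.8000e-02 -1.0000e-02  4.6055e+01] 258
37.65 [-0.31548032 -0.02256688 -0.12344885] [ 0.57369948 -0.07868391  0.27395122]
```

```bash
python3 -c "
from cell import robot; print(robot.job_done())"
```

```text
the job is handed in; nothing more can be done
None
```

The job is handed in at about 38 s of the 72 s: the wrong cap stands in the tray, the matching spare sits home at bearing 3, and the mandrel is through all three bearings with its flange within about 1 mm of the head and all caps measured home. The hand-in call returned no verdict.

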